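# Fetch a locating pin from the flap dispenser and snap it into the clip rack

## Task

Push the clear spring flap of the blue dispenser inward with the gripper, take the steel locating pin that lies behind it and draw it out so that the flap springs shut. Then lay the pin lengthwise over the two spring clips of the grey rack, roughly centred, and press it down, firmly but without ramming it, until it has snapped fully home in both clips; let go and leave the grease pot and the silver coupler where they stand.

Things in the scene. Friction and masses are not known exactly. Their poses are not given: they have to be found in the camera images.
- dispenser: blue sheet-metal pin dispenser, 160 (x) x 150 (y) x 142 mm high, fixed, yaw varies. Origin on the bench under it; x points into it. Base 6 mm thick, x -62 to +98 mm; 142 mm clear between side walls; hood roof z 138 to 142, x -54 to +96 mm, so the pin cannot be reached from straight above: a gripper leaning about 40 degrees forward into the front fits. Front open at x = -55, shut by the flap.
- flap (a joint): clear plastic flap, 136 mm wide, 89 mm tall, hinged at its top at dispenser x = -55, z = 135 mm. 0 rad = shut (hanging vertical), grows as its lower edge is pushed inward and up, to 1.35. A spring shuts it: about 0.7 N at the lower edge to start it, 2.5 N at 1 rad. As the hand backs out it slides off the hand and the pin.
- flap_edge (a point): middle of the flap's lower edge, a slippery white nylon strip, 46 mm above the bench when shut
- cradle (a point): front top edge of the cradle inside the dispenser, at dispenser x = 13, y = 0, z = 24 mm. The cradle, 24 mm wide, runs back from here with lips 4 mm high and carries the rear part of the pin; the front part of the pin overhangs freely, with nothing beside it and 18 mm clear below it. Axes as the dispenser's.
- pin: steel locating pin, round, 16 mm diameter, 130 mm long, about 0.12 kg, a narrow brass band near each end. Origin at its middle, x axis along it (it may roll about it). At the start it lies level along the dispenser's x axis, axis at dispenser z = 32 mm, its near end about 12 to 20 mm behind the shut flap.
- pin_end_a (a point): point on the pin's axis 40 mm from its middle towards pin -x
- pin_end_b (a point): point on the pin's axis 40 mm from its middle towards pin +x
- rack: grey clip rack, base plate 150 (x) x 60 (y) x 8 mm, fixed, yaw varies. Origin on the bench under its middle. Two spring clips stand on its centre line at x = -22 and +22 mm, each 10 mm long in x, open upward, with flared steel jaws to z = 55 mm (mouth about 30 mm wide at the top). The pin lies in them along x.
- rack_seat (a point): middle of the seat, axes as the rack's: a pin fully home has its axis at this height (36 mm above the bench). A pin just laid in the clip mouths rests about 12 mm higher; each clip needs about 6 N downward to snap (12 N for both at once), then a rigid seat stops the pin at once. Pressing between the clips seats both; pressing hard on an end beyond a clip can lever the other one out.
- grease_pot: white grease bottle with red cap, 44 mm diameter, 90 mm tall, stands at the left; origin under it; leave alone
- coupler: silver and brass hydraulic coupler, 25 mm diameter, 65 mm tall, standing between the two fixtures; origin under it; leave alone
Mind the look-alikes: they are no part of the job. Several things have the shape of the rack; the one meant has the colours described above.

How it is judged:
By the outcome, as a careful person would: the job done as asked, in the order asked, and still so for the second after the job is handed in, with the robot touching nothing.
It also fails if it takes over 58 s, if anything falls off the work surface, if the arm or the gripper's body presses on something with over 40 N, if the wrist force passes 120 N, or if a joint passes its speed limit or range.

## Robot

A 7-joint arm with a two-finger parallel gripper is mounted at the origin on the work surface; the furniture and walls round the work are solid. World frame = base frame: x ahead of the robot, y to its left, z up, the work surface at z = 0. Lengths are in m, angles in rad, forces in N, time in s.
With the tool pointing down it reaches from about 0.425 to 0.925 m from the base axis. Payload 6.8 kg.
Tool frame: the origin (TCP) lies between the finger pads; the fingertips stand finger_overhang ahead of it and the grasp point (between the pads) lies 6 mm ahead of it (finger_overhang is the distance from the TCP to the fingertips, in m); z points along the fingers, y is the line along which they close (so a half turn about z gives the same grasp; the last joint's range is limited). The gripper opens to 85 mm and grips with 20 to 120 N. Pads are 22 mm wide; open, the fingers measure 114 mm over their backs; the gripper's body (76 mm by 85 mm) begins 54 mm behind the grasp point. The pads swing forward as they close: fully open they stand 13 mm farther back than shut.
Start: joints at [1.118, 0.477, 0.022, 1.555, -0.011, 1.109, -0.083], TCP at [0.228, -0.635, 0.256] pointing down, gripper open.
Joint ranges: [-2.96, 2.96], [-0.34, 2.1], [-1.41, 1.46], [0.24, 2.44], [-1.37, 4.51], [0.17, 1.92], [-2.96, 2.96]. Speed limits (rad/s): [2.39, 2.39, 3.14, 3.14, 3.14, 3.14, 3.14].

## Interface

Orientations are given as a unit quaternion [w, x, y, z].
In Python, from station import * gives the robot as it stands.
- The arm moves only by the tool drive_tool, never from a script. Its argument "increments" is a list of rows, each an object of numbers: "claw": the finger opening in m, from 0 to 0.0854; "dx", "dy", "dz": the shift along the tool's x, y, z in m; "wx", "wy", "wz": the turn, a rotation vector about the tool's x, y, z in degrees. A call has 1 to 20 rows; each row shifts and turns the commanded pose from where the row before left it, along the tool's axes as they then stand; what a row does not reach is not made up. A row lasts 1/8 s, in which the tool goes at most 62.5 mm and 10.7 degrees, less where a joint would pass 70% of its speed; a pose out of reach is approached as far as the arm can. A call with a gripper value outside its range is refused whole. The fingers move at their own pace and stop on an object; "newtons" is the grip in N (left out, the last holds). Time passes only in rows, so rows that do not move let the fingers close. It gives the time, the measured TCP pose, the force, the opening and the grip force at its end, in the units of the state.
- get_obs(): the state, without advancing time (a new reading comes with each control period).
- read_camera(name): name is "side" or "top" or "wrist"; returns (picture, depth): 400x640x3 uint8, red, green, blue; 400x640 float32, m along the optical axis (not along the pixel's ray), 0 where there is no reading.
- calibration(name): a dict with "intrinsics" (3x3 intrinsics, pixels), "R" (3x3) and "t" (3): a world point X has camera coordinates R X + t; the wrist camera has in their place "mount" (4x4, takes a point from camera to tool coordinates, whose origin is the TCP and whose axes are the flange's). Camera axes: x right, y down, z forward; pixel columns grow to the right and rows downward; lengths in m; the calibration is good to about 2 mm. A picture is of the moment at which its call begins: read the wrist's pose just before it. calibration takes no time and is no camera call.
- hand_in(): hands the job in; it is judged then, once.
The state is a dict: "t": time; "q": joint angles; "joint_vel": joint speeds; "joint_torque": joint torques, N m; "eef_pos": TCP position; "tool_rot": TCP orientation; "contact_force": force on the tool from outside, world axes, zero at the start; "torque": the same for the moment, N m; "gripper_width": opening from 0.0 (shut) to 1.0 (fully open); "grasp_force": force on a finger pad.
Only numpy, scipy, OpenCV 4.12 (cv2) and the standard library are available. Lean on these libraries where they do the work, as an engineer would, in place of code of your own. Each camera call takes 0.05 s, during which the arm holds its last target. There are 200 camera calls.

## Working session

There is one attempt and no reset: what is moved stays moved. The work goes in short steps, Python scripts to look and compute and a tool call to move; the robot and the scene stay as the last step left them, time stands still between calls to the robot, and variables do not carry over. Pictures are saved under pics/ and viewed, at most 11 in all, crops included, and the job is handed in when it is done.

Besides the shell and the picture viewer there is one more tool, called after ">>>" by a JSON object that holds its "fn" and its "kwargs", one argument or row to a line. drive_tool: Moves the arm, as the interface text tells. Its arguments: {"type":"object","properties":{"increments":{"type":"array","items":{"type":"object","properties":{"claw":{"type":"number"},"dx":{"type":"number"},"dy":{"type":"number"},"dz":{"type":"number"},"wx":{"type":"number"},"wy":{"type":"number"},"wz":{"type":"number"}}}},"newtons":{"type":"number"}},"required":["increments"]}

```bash
mkdir -p pics
cat > h.py <<'E'
from station import *
import numpy as np, cv2
from scipy.spatial.transform import Rotation as Ro
def shot(n,tag):
    p,d=read_camera(n); cv2.imwrite(f'pics/{tag}.png',p[:,:,::-1]); np.save(f'pics/{tag}.npy',d); return p,d
def RT(n,o=None):
    c=calibration(n); K=np.array(c['intrinsics'])
    if n!='wrist': return K,np.array(c['R']),np.array(c['t'])
    q=o['tool_rot'];T=np.eye(4);T[:3,:3]=Ro.from_quat([q[1],q[2],q[3],q[0]]).as_matrix();T[:3,3]=o['eef_pos']
    M=np.linalg.inv(T@np.array(c['mount'])); return K,M[:3,:3],M[:3,3]
def cloud(n,d,o=None):
    K,R,t=RT(n,o); v,u=np.mgrid[:400,:640]
    c=np.stack([(u-K[0,2])/K[0,0]*d,(v-K[1,2])/K[1,1]*d,d],-1)
    return (c-t)@R
def rayz(n,u,v,z,o=None):
    K,R,t=RT(n,o); c=-R.T@t; r=R.T@np.linalg.inv(K)@[u,v,1]; return c+r*(z-c[2])/r[2]
E
python3 - <<'E'
from h import *
np.set_printoptions(precision=3,suppress=True)
o=get_obs();print(o)
a,_=shot('top','top0');b,_=shot('side','side0')
for n in('top','side'):
    K,R,t=RT(n);print(n,K.tolist(),-R.T@t,R.tolist())
E
```

```text
{'t': 0.0, 'q': array([ 1.118,  0.478,  0.022,  1.556, -0.012,  1.109, -0.083]), 'joint_vel': array([-0.001,  0.001, -0.001,  0.   , -0.   , -0.   ,  0.   ]), 'joint_torque': array([ -0.001, -59.647,   1.608, -28.12 ,   0.012,   0.01 ,  -0.   ]), 'eef_pos': array([ 0.228, -0.635,  0.255]), 'tool_rot': array([-0.001,  0.985,  0.172, -0.   ]), 'contact_force': array([ 0.327,  0.295, -0.593]), 'torque': array([ 0.035,  0.017, -0.026]), 'grasp_force': 0.0, 'gripper_width': 0.998156787080635}
top [[444.9320875845329, 0.0, 313.6694509587892], [0.0, 444.9320875845329, 194.82489407943604], [0.0, 0.0, 1.0]] [ 0.156 -0.103  1.448] [[0.02428923429219062, -0.9992256346817149, 0.03095422576035621], [-0.9833718101798564, -0.029455123367021167, -0.1791989917689999], [0.1799719868232042, -0.026086906722675867, -0.9833257635476408]]
side [[506.7397049019761, 0.0, 316.4456653529633], [0.0, 506.7397049019761, 201.91570807876445], [0.0, 0.0, 1.0]] [0.222 0.669 1.323] [[-0.9755737283690263, -0.21966547203012227, 0.001726532345613632], [-0.18408014069560283, 0.8131933662527805, -0.5521150703286027], [0.11987661288860284, -0.5389467779662982, -0.8337661351974555]]
```

View pics/top0.png

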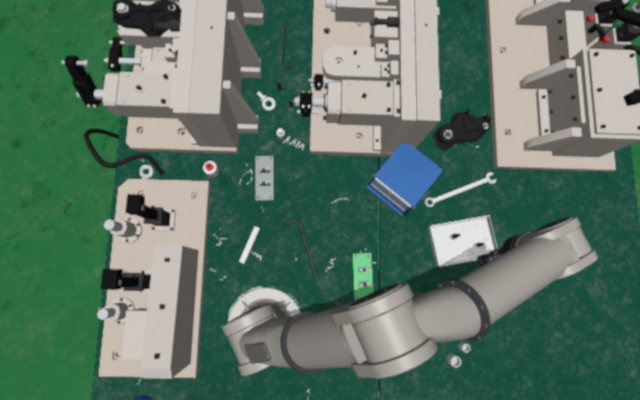

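View pics/side0.png

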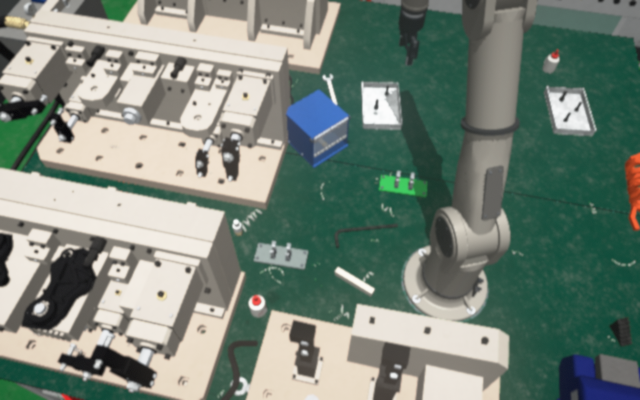

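The top view shows the blue dispenser at (405,178), with its front facing lower-left, and the grey rack at (264,178). The look-alikes are the green rack at (363,275) and the white trays with pins at (462,240). The grease pot is at (210,169) and the coupler at about (281,133). The side view agrees: dispenser (318,128), grey rack (281,256), green rack (403,185), pot (258,304), coupler (238,226).

Run:
```python
from h import *
np.set_printoptions(precision=4,suppress=True)
for n in('top','side'):
    p=cv2.imread(f'pics/{n}0.png');d=np.load(f'pics/{n}0.npy');P=cloud(n,d)
    hsv=cv2.cvtColor(p,cv2.COLOR_BGR2HSV)
    m=(hsv[...,0]>100)&(hsv[...,0]<125)&(hsv[...,1]>120)&(P[...,2]>.125)&(P[...,2]<.155)&(d>0)
    m&=(P[...,0]>.15)&(P[...,0]<.6)&(P[...,1]<0.1)&(P[...,1]>-.6)
    q=P[m];print(n,'roof',len(q),np.median(q[:,2]),cv2.minAreaRect(q[:,:2].astype(np.float32)), q[:,:2].mean(0))
    c=(264,178) if n=='top' else (281,256)
    x0=P[c[1],c[0]];print('rack c',x0)
    m=(np.linalg.norm(P[...,:2]-x0[:2],axis=-1)<.1)&(P[...,2]>.004)&(P[...,2]<.012)&(hsv[...,1]<90)
    q=P[m];print('plate',len(q),cv2.minAreaRect(q[:,:2].astype(np.float32)),q.mean(0))
    m=(np.linalg.norm(P[...,:2]-x0[:2],axis=-1)<.1)&(P[...,2]>.035)&(P[...,2]<.07)
    q=P[m];print('clips',q[::max(1,len(q)//12)])
    # objects
    for nm,cc in dict(pot=((210,169),(258,304)),coup=((281,133),(238,226))).items():
        u,v=cc[n=='side'];print(nm,P[v,u])
a=cv2.imread('pics/top0.png');b=cv2.imread('pics/side0.png')
A=cv2.resize(a[110:230,230:450],None,fx=3.6,fy=3.6,interpolation=2)[:300]
A=np.vstack([cv2.resize(a[120:220,230:450],(792,300)) ,cv2.resize(b[85:275,220:430],(330,298)).repeat(1,1) if 0 else np.hstack([cv2.resize(b[85:170,270:380],(388,298),interpolation=2),cv2.resize(b[210:290,220:324],(404,298),interpolation=2)])])
cv2.imwrite('pics/crop0.png',A)
```

```text
top roof 2277 0.1423800937637863 ((0.473111093044281, -0.4228844940662384), (0.15022969245910645, 0.15077286958694458), 51.606014251708984) [ 0.4717 -0.4233]
rack c [0.4711 0.0243 0.0073]
plate 606 ((0.4734238386154175, 0.027328170835971832), (0.1457417607307434, 0.147931769490242), 46.74681091308594) [0.4706 0.0285 0.0081]
clips [[0.5001 0.0445 0.0517]
 [0.4964 0.0409 0.054 ]
 [0.4984 0.0158 0.049 ]
 [0.495  0.0383 0.0465]
 [0.4949 0.0123 0.0502]
 [0.4922 0.0189 0.0468]
 [0.4576 0.0071 0.0558]
 [0.4568 0.0306 0.0411]
 [0.4493 0.0415 0.059 ]
 [0.4538 0.0176 0.0417]
 [0.4474 0.0388 0.0529]
 [0.4503 0.0141 0.0433]
 [0.4477 0.0143 0.0396]]
pot [0.483  0.1917 0.0622]
coup [ 0.6123 -0.0285  0.0549]
side roof 1659 0.14342160538926513 ((0.47179314494132996, -0.4254676103591919), (0.1574588119983673, 0.15550348162651062), 53.11802673339844) [ 0.471  -0.4207]
rack c [0.4707 0.0255 0.008 ]
plate 755 ((0.4765823483467102, 0.021567612886428833), (0.15054306387901306, 0.1659477949142456), 46.52165222167969) [0.4734 0.0291 0.0082]
clips [[0.5002 0.0045 0.0548]
 [0.4993 0.0087 0.0507]
 [0.4962 0.0099 0.0481]
 [0.4501 0.0041 0.0564]
 [0.4899 0.0114 0.0474]
 [0.4978 0.0154 0.0455]
 [0.4514 0.0105 0.0554]
 [0.4912 0.0177 0.0463]
 [0.4456 0.0106 0.052 ]
 [0.4454 0.012  0.0486]
 [0.4997 0.0309 0.0428]
 [0.4932 0.0399 0.0558]
 [0.4892 0.0362 0.0446]
 [0.4495 0.0309 0.0455]
 [0.4465 0.0327 0.038 ]]
pot [0.4826 0.2033 0.0648]
coup [ 0.6113 -0.0225  0.0476]
```

View pics/crop0.png

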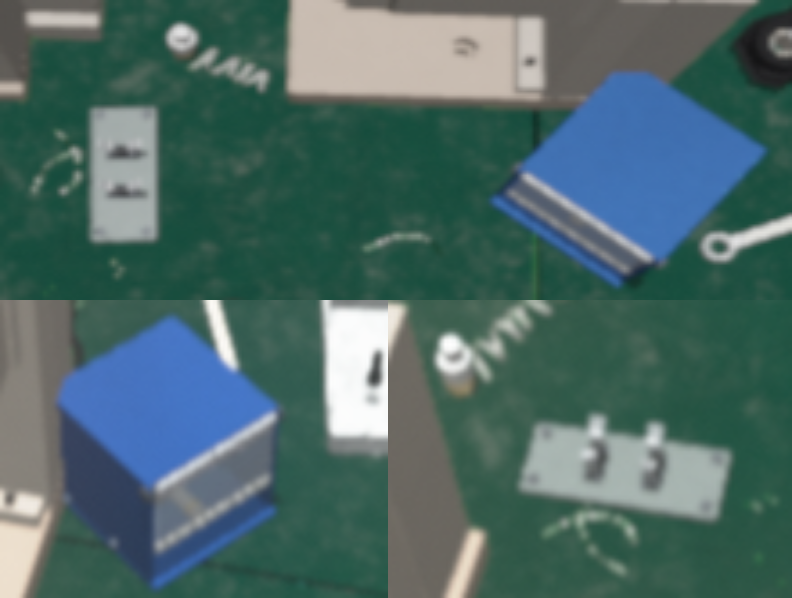

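```bash
cat >> h.py <<'E'
def pose(o=None):
    o=o or get_obs(); q=o['tool_rot']; return np.array(o['eef_pos']),Ro.from_quat([q[1],q[2],q[3],q[0]])
def tgt(yaw,lean,flip=0):
    """tool z = down leaning 'lean' deg toward heading yaw(deg); tool y horizontal, perpendicular to heading"""
    a=np.radians(yaw);l=np.radians(lean);f=np.array([np.cos(a),np.sin(a),0]);z=np.sin(l)*f-np.cos(l)*np.array([0,0,1])
    y=np.array([-f[1],f[0],0])*(-1 if not flip else 1); x=np.cross(y,z); return Ro.from_matrix(np.stack([x,y,z],1))
E
python3 - <<'E'
from h import *
from scipy.optimize import minimize
np.set_printoptions(precision=4,suppress=True)
p=cv2.imread('pics/top0.png');hsv=cv2.cvtColor(p,cv2.COLOR_BGR2HSV);d=np.load('pics/top0.npy');P=cloud('top',d)
def rect(m,z):
    m=cv2.morphologyEx(m.astype(np.uint8),cv2.MORPH_OPEN,np.ones((3,3)))
    c=max(cv2.findContours(m,0,1)[0],key=cv2.contourArea)[:,0]
    q=np.array([rayz('top',u,v,z)[:2] for u,v in c],np.float32); return cv2.minAreaRect(q),c.min(0),c.max(0)
m=(hsv[...,0]>100)&(hsv[...,0]<125)&(hsv[...,1]>120)&(P[...,2]>.125)&(P[...,2]<.155); m[:130]=0 if 0 else m[:130]
m[:,:340]=0;m[:,460:]=0;m[230:]=0
print('roof',rect(m,.141))
m2=np.zeros_like(m);s=(slice(145,210),slice(248,282));m2[s]=(hsv[s][...,1]<75)&(hsv[s][...,2]>80)&(P[s][...,2]<.07)
m2=cv2.morphologyEx(m2.astype(np.uint8),cv2.MORPH_CLOSE,np.ones((9,9)))
print('rack',rect(m2,.008))
E
```

```text
roof (((0.4735383987426758, -0.423033207654953), (0.15000216662883759, 0.14865410327911377), 51.97908401489258), array([375, 144], dtype=int32), array([441, 205], dtype=int32))
rack (((0.47855356335639954, 0.036152034997940063), (0.20985005795955658, 0.08252853155136108), 2.329179286956787), array([248, 145], dtype=int32), array([273, 207], dtype=int32))
```

```bash
cat >> h.py <<'E'
YD=-38.;DO=np.array([.4565,-.410,0.]);DR=Ro.from_euler('z',YD,degrees=True)
def plan(grasp,R,ahead=.006):
    p,r=pose(); T=np.array(grasp)-R.apply([0,0,ahead])
    print('t',get_obs()['t'],'shift(cur tool mm)',r.inv().apply(T-p)*1e3,'shift(target tool)',R.inv().apply(T-p)*1e3,'rotvec',(r.inv()*R).as_rotvec(degrees=True),'world',T-p)
E
python3 - <<'E'
from h import *
np.set_printoptions(precision=2,suppress=True)
plan(DO+DR.apply([-.12,0,.25]),tgt(-38,0))
E
```

```text
t 0.1 shift(cur tool mm) [ 227.03 -235.82   -0.21] shift(target tool) [ -78.33 -317.83   -0.59] rotvec [-0.09  0.05 57.76] world [0.13 0.3  0.  ]
```

>>> {"fn": "drive_tool", "kwargs": {
  "increments": [
    {"dx": 0.03, "dy": -0.03, "claw": 0.045},
    {"dx": 0.035, "dy": -0.036},
    {"dx": 0.035, "dy": -0.036},
    {"dx": 0.035, "dy": -0.036},
    {"dx": 0.035, "dy": -0.036},
    {"dx": 0.03, "dy": -0.036},
    {"dx": 0.027, "dy": -0.026},
    {"wz": 9.6},
    {"wz": 9.6},
    {"wz": 9.6},
    {"wz": 9.6},
    {"wz": 9.6},
    {"wz": 9.6},
    {"claw": 0.045}
  ]
}}

```text
schema error: expected keys claw, dx, dy, dz, wx, wy, wz
```

Run:
```python
from h import *
np.set_printoptions(precision=3,suppress=True)
o=get_obs();print(o['t'],o['q'],o['eef_pos'],o['tool_rot'])
plan(DO+DR.apply([-.12,0,.25]),tgt(-38,0))
```

```text
0.1 [ 1.118  0.478  0.022  1.556 -0.012  1.109 -0.083] [ 0.228 -0.635  0.255] [-0.001  0.985  0.172 -0.   ]
t 0.1 shift(cur tool mm) [ 227.029 -235.815   -0.213] shift(target tool) [ -78.328 -317.829   -0.589] rotvec [-0.085  0.054 57.757] world [0.134 0.299 0.001]
```

>>> {"fn": "drive_tool", "kwargs": {
  "increments": [
    {"claw": 0.045, "dx": 0.038, "dy": -0.039, "dz": 0, "wx": 0, "wy": 0, "wz": 0},
    {"claw": 0.045, "dx": 0.038, "dy": -0.039, "dz": 0, "wx": 0, "wy": 0, "wz": 0},
    {"claw": 0.045, "dx": 0.038, "dy": -0.039, "dz": 0, "wx": 0, "wy": 0, "wz": 0},
    {"claw": 0.045, "dx": 0.038, "dy": -0.039, "dz": 0, "wx": 0, "wy": 0, "wz": 0},
    {"claw": 0.045, "dx": 0.038, "dy": -0.039, "dz": 0, "wx": 0, "wy": 0, "wz": 0},
    {"claw": 0.045, "dx": 0.037, "dy": -0.04, "dz": 0, "wx": 0, "wy": 0, "wz": 0},
    {"claw": 0.045, "dx": 0, "dy": 0, "dz": 0, "wx": 0, "wy": 0, "wz": 9.6},
    {"claw": 0.045, "dx": 0, "dy": 0, "dz": 0, "wx": 0, "wy": 0, "wz": 9.6},
    {"claw": 0.045, "dx": 0, "dy": 0, "dz": 0, "wx": 0, "wy": 0, "wz": 9.6},
    {"claw": 0.045, "dx": 0, "dy": 0, "dz": 0, "wx": 0, "wy": 0, "wz": 9.6},
    {"claw": 0.045, "dx": 0, "dy": 0, "dz": 0, "wx": 0, "wy": 0, "wz": 9.6},
    {"claw": 0.045, "dx": 0, "dy": 0, "dz": 0, "wx": 0, "wy": 0, "wz": 9.8},
    {"claw": 0.045, "dx": 0, "dy": 0, "dz": 0, "wx": 0, "wy": 0, "wz": 0}
  ]
}}

```text
t: 1.72
eef_pos: [0.3622, -0.3372, 0.2561]
tool_rot: [-0.0, 0.946, -0.325, -0.0]
contact_force: [-0.0, 0.3, -0.6]
gripper_width: 0.526
grasp_force: 0.0
```

Run:
```python
from h import *
np.set_printoptions(precision=3,suppress=True)
o=get_obs();print(o['t'],o['q'],o['eef_pos'],o['tool_rot'])
plan(DO+DR.apply([-.12,0,.25]),tgt(-38,0))
```

```text
1.725 [ 0.627  0.182 -0.004  1.976  0.001  0.984 -1.611] [ 0.362 -0.337  0.256] [-0.     0.946 -0.325 -0.   ]
t 1.725 shift(cur tool mm) [-0.897 -0.673  0.07 ] shift(target tool) [-0.897 -0.672  0.069] rotvec [0.005 0.03  0.049] world [-0.     0.001 -0.   ]
```

>>> {"fn": "drive_tool", "kwargs": {
  "increments": [
    {"claw": 0.045, "dx": 0, "dy": 0, "dz": 0, "wx": 0, "wy": 10, "wz": 0},
    {"claw": 0.045, "dx": 0, "dy": 0, "dz": 0, "wx": 0, "wy": 10, "wz": 0},
    {"claw": 0.045, "dx": 0, "dy": 0, "dz": 0, "wx": 0, "wy": 10, "wz": 0}
  ]
}}

```text
t: 2.1
eef_pos: [0.3624, -0.3374, 0.257]
tool_rot: [0.086, 0.913, -0.313, 0.248]
contact_force: [0.5, -0.9, -0.0]
gripper_width: 0.525
grasp_force: 0.0
```

Run:
```python
from h import *
np.set_printoptions(precision=3,suppress=True)
o=get_obs();print(o['t'],o['q'],o['eef_pos'],o['tool_rot'])
plan(DO+DR.apply([-.12,0,.25]),tgt(-38,30))
```

```text
2.1 [ 0.635 -0.032 -0.028  2.321  0.088  0.324 -1.701] [ 0.362 -0.337  0.257] [ 0.086  0.913 -0.313  0.248]
t 2.1 shift(cur tool mm) [-4.463 -0.705 -0.553] shift(target tool) [-4.469 -0.689 -0.524] rotvec [ 0.002 -0.376  0.198] world [-0.003  0.003 -0.002]
```

```bash
cat >> h.py <<'E'
from scipy.optimize import least_squares
LO=np.array([-2.96,-.34,-1.41,.24,-1.37,.17,-2.96]);HI=np.array([2.96,2.1,1.46,2.44,4.51,1.92,2.96])
KP=[.538,.478,.301,.292,-.108,0.]; SG=[-1,-1,-1,-1]
def fk(q,k=None,s=None):
    k=KP if k is None else k; s=s or SG
    E=lambda a,t:Ro.from_euler(a,t)
    A=E('z',s[0]*q[0]+k[4])*E('y',q[1]); p=np.array([0,0,k[3]])+A.apply([0,0,k[0]])
    A=A*E('z',s[1]*q[2])*E('y',q[3]); p=p+A.apply([0,0,k[1]])
    A=A*E('z',s[2]*q[4])*E('y',q[5]); p=p+A.apply([0,0,k[2]])
    return p,A*E('z',s[3]*q[6]+k[5])
def ik(p,R,q0,w=.01):
    f=lambda q:np.r_[(fk(q)[0]-p)*10,(R.inv()*fk(q)[1]).as_rotvec()*3,w*(q-q0)]
    r=least_squares(f,np.clip(q0,LO+.002,HI-.002),bounds=(LO,HI)); pp,RR=fk(r.x)
    return r.x,np.linalg.norm(pp-p)*1e3,np.degrees((R.inv()*RR).magnitude())
E
python3 - <<'E'
from h import *
import itertools
D=[([1.118,.478,.022,1.556,-.012,1.109,-.083],[.228,-.635,.2555],[-.001,.985,.172,0]),
([.627,.182,-.004,1.976,.001,.984,-1.611],[.362,-.337,.256],[0,.946,-.325,0]),
([.635,-.032,-.028,2.321,.088,.324,-1.701],[.362,-.337,.257],[.086,.913,-.313,.248])]
best=[]
for s in itertools.product([-1],[1,-1],[1,-1],[1,-1]):
  for c7 in (0,np.pi/2,np.pi,-np.pi/2):
    def f(k):
        r=[]
        for q,p,t in D:
            pp,R=fk(q,k,s);r+=list((pp-p)*10)+list((Ro.from_quat([t[1],t[2],t[3],t[0]]).inv()*R).as_rotvec())
        return np.array(r)
    x=least_squares(f,[.538,.478,.301,.292,-.108,c7]);best.append((x.cost,s,x.x.round(4).tolist()))
for b in sorted(best,key=lambda b:b[0])[:4]:print(b)
E
```

```text
(np.float64(0.01436056033604909), (-1, -1, -1, -1), [0.5444, 0.475, 0.3057, 0.2895, -0.1096, 1.4655])
(np.float64(0.01436056033604931), (-1, -1, -1, -1), [0.5444, 0.475, 0.3057, 0.2895, -0.1096, 1.4655])
(np.float64(0.014360560336050392), (-1, -1, -1, -1), [0.5444, 0.475, 0.3057, 0.2895, -0.1096, 1.4655])
(np.float64(0.014360560336050454), (-1, -1, -1, -1), [0.5444, 0.475, 0.3057, 0.2895, -0.1096, 1.4655])
```

Run:
```python
from h import *
np.set_printoptions(precision=4,suppress=True)
D=[([1.118,.478,.022,1.556,-.012,1.109,-.083],[.228,-.635,.2555],[-.001,.985,.172,0]),
([.627,.182,-.004,1.976,.001,.984,-1.611],[.362,-.337,.256],[0,.946,-.325,0]),
([.635,-.032,-.028,2.321,.088,.324,-1.701],[.362,-.337,.257],[.086,.913,-.313,.248])]
for q,p,t in D:
    pp,R=fk(q,[.5444,.475,.3057,.2895,-.1096,1.4655]);T=Ro.from_quat([t[1],t[2],t[3],t[0]])
    print(pp-p,(T.inv()*R).as_rotvec(), np.degrees(np.arctan2(p[1],p[0])))
    q2=np.array(q);q2[6]=0;print(fk(q2)[1].as_matrix().round(3).tolist(),T.as_matrix().round(3).tolist())
```

```text
[-0.0106 -0.004  -0.0005] [-0.0007  0.0003  0.0052] -70.24906454423835
[[-0.314, 0.949, 0.0], [0.949, 0.314, 0.001], [0.001, 0.001, -1.0]] [[0.941, 0.339, -0.0], [0.339, -0.941, 0.002], [0.0, -0.002, -1.0]]
[0.005  0.0065 0.    ] [-0.0001 -0.0004  0.0052] -42.95166780955318
[[-0.745, 0.667, -0.0], [0.667, 0.745, 0.0], [0.0, -0.0, -1.0]] [[0.789, -0.615, 0.0], [-0.615, -0.789, -0.0], [0.0, 0.0, -1.0]]
[0.0054 0.0056 0.0004] [-0.0552 -0.0037 -0.0101] -42.95166780955318
[[-0.705, 0.609, 0.363], [0.501, 0.79, -0.353], [-0.501, -0.067, -0.863]] [[0.681, -0.614, 0.399], [-0.529, -0.789, -0.312], [0.506, 0.002, -0.862]]
```

```bash
python3 - <<'E'
import re
s=open('h.py').read()
s=s.replace("p=np.array([0,0,k[3]])+A.apply([0,0,k[0]])","p=np.array([0,0,k[3]])+A.apply([0,k[6],k[0]])")
s=s.replace("p=p+A.apply([0,0,k[1]])","p=p+A.apply([0,k[7],k[1]])")
open('h.py','w').write(s)
E
python3 - <<'E'
from h import *
import itertools
D=[([1.118,.478,.022,1.556,-.012,1.109,-.083],[.228,-.635,.2555],[-.001,.985,.172,0]),
([.627,.182,-.004,1.976,.001,.984,-1.611],[.362,-.337,.256],[0,.946,-.325,0]),
([.635,-.032,-.028,2.321,.088,.324,-1.701],[.362,-.337,.257],[.086,.913,-.313,.248])]
best=[]
for s in itertools.product([1,-1],[1,-1],[1,-1],[1,-1]):
  for c7 in (0,np.pi/2,np.pi,-np.pi/2):
    def f(k):
        r=[]
        for q,p,t in D:
            pp,R=fk(q,k,s);r+=list((pp-p)*10)+list((Ro.from_quat([t[1],t[2],t[3],t[0]]).inv()*R).as_rotvec())
        return np.array(r+[1e-3*k[6],1e-3*k[7]])
    x=least_squares(f,[.538,.478,.301,.292,-.108,c7,0,0]);best.append((x.cost,s,x.x.round(4).tolist()))
for b in sorted(best,key=lambda b:b[0])[:6]:print(b)
E
```

```text
(np.float64(9.520460662309517e-06), (-1, -1, -1, -1), [0.534, 0.4743, 0.3034, 0.2971, -0.0025, 1.5676, -0.1292, 0.0684])
(np.float64(9.520460662318038e-06), (-1, -1, -1, -1), [0.534, 0.4743, 0.3034, 0.2971, -0.0025, 1.5676, -0.1292, 0.0684])
(np.float64(9.520460662320327e-06), (-1, -1, -1, -1), [0.534, 0.4743, 0.3034, 0.2971, -0.0025, 1.5676, -0.1292, 0.0684])
(np.float64(9.52046066237335e-06), (-1, -1, -1, -1), [0.534, 0.4743, 0.3034, 0.2971, -0.0025, 1.5676, -0.1292, 0.0684])
(np.float64(0.018902876052072234), (-1, 1, 1, -1), [0.5369, 0.477, 0.3044, 0.2967, -0.1535, 1.3651, 0.0708, -0.0501])
(np.float64(0.01890287605207307), (-1, 1, 1, -1), [0.5369, 0.477, 0.3044, 0.2967, -0.1535, 1.3651, 0.0708, -0.0501])
```

```bash
cat >> h.py <<'E'
KP=[0.534,0.4743,0.3034,0.2971,-0.0025,1.5676,-0.1292,0.0684]
def D2W(x,y,z): return DO+DR.apply([x,y,z])
def tcp(g,R): return np.array(g)-R.apply([0,0,.006])
E
python3 - <<'E'
from h import *
np.set_printoptions(precision=2,suppress=True)
rng=np.random.default_rng(0)
for x,z,l in((-.019,.032,40),(-.08,.07,40),(-.165,.035,40),(-.165,.09,40)):
  for fl in(0,1):
    R=tgt(-38,l,fl);p=tcp(D2W(x,0,z),R);S=[]
    for i in range(14):
        q,e,a=ik(p,R,LO+(HI-LO)*rng.random(7),w=1e-4)
        if e<1 and a<.5:S.append(q)
    print(x,z,l,fl,len(S)); S=sorted(S,key=lambda q:q[2]); print(np.array(S[::2]))
E
```

```text
-0.019 0.032 40 0 10
[[ 1.55  1.68 -1.41  2.13  2.43  1.31 -2.95]
 [ 1.55  1.67 -1.4   2.13  2.43  1.3  -2.96]
 [ 1.55  1.67 -1.4   2.13  2.43  1.3  -2.96]
 [ 0.9   0.69 -0.32  2.27  2.8   0.53  1.98]
 [ 0.8   0.65 -0.21  2.3   2.9   0.52  1.84]]
-0.019 0.032 40 1 8
[[ 1.52  1.41 -1.22  2.13  2.39  1.08 -0.03]
 [ 1.37  1.05 -0.91  2.16  2.42  0.78 -0.4 ]
 [ 1.08  0.78 -0.53  2.23  2.64  0.58 -0.89]
 [ 0.58  0.6   0.04  2.36  3.11  0.52 -1.6 ]]
-0.08 0.07 40 0 8
[[ 1.1   0.64 -0.55  2.36  2.66  0.56  2.18]
 [ 1.05  0.61 -0.49  2.37  2.7   0.54  2.11]
 [ 0.79  0.51 -0.21  2.43  2.91  0.51  1.8 ]
 [ 0.77  0.51 -0.18  2.44  2.93  0.51  1.77]]
-0.08 0.07 40 1 8
[[ 1.59  1.55 -1.4   2.26  2.37  1.31  0.09]
 [ 1.58  1.33 -1.26  2.26  2.34  1.11 -0.07]
 [ 1.54  1.18 -1.15  2.27  2.35  0.97 -0.2 ]
 [ 0.77  0.51 -0.19  2.44  2.93  0.51 -1.37]]
-0.165 0.035 40 0 9
[[ 1.62  1.42 -1.19  2.44  2.51  1.24  2.96]
 [ 1.62  1.42 -1.19  2.44  2.51  1.24  2.96]
 [ 1.62  1.42 -1.19  2.44  2.51  1.24  2.96]
 [ 1.62  1.42 -1.19  2.44  2.51  1.24  2.96]
 [ 1.62  1.42 -1.19  2.44  2.51  1.24  2.96]]
-0.165 0.035 40 1 11
[[ 1.65  1.8  -1.4   2.44  2.54  1.55  0.13]
 [ 1.64  1.51 -1.24  2.44  2.51  1.32 -0.1 ]
 [ 1.64  1.51 -1.24  2.44  2.51  1.32 -0.1 ]
 [ 1.64  1.51 -1.24  2.44  2.51  1.32 -0.1 ]
 [ 1.64  1.51 -1.24  2.44  2.51  1.32 -0.1 ]
 [ 1.64  1.51 -1.24  2.44  2.51  1.32 -0.1 ]]
-0.165 0.09 40 0 4
[[ 1.63  1.15 -1.21  2.44  2.37  1.05  2.89]
 [ 1.63  1.15 -1.21  2.44  2.37  1.05  2.89]]
-0.165 0.09 40 1 8
[[ 1.66  1.33 -1.32  2.44  2.35  1.21 -0.12]
 [ 1.63  1.16 -1.21  2.44  2.37  1.05 -0.25]
 [ 1.63  1.15 -1.21  2.44  2.37  1.05 -0.25]
 [ 1.63  1.15 -1.21  2.44  2.37  1.05 -0.25]]
```

```bash
cat >> h.py <<'E'
def seq(poses,q):
    """local-IK track, print q along"""
    for p,R in poses:
        q,e,a=ik(p,R,q,w=.02); yield q,e,a
def rel(p,R):  # grasp in dispenser frame mm, lean
    g=DR.inv().apply(p+R.apply([0,0,.006])-DO)*1e3; return g, R.apply([0,0,1])
E
python3 - <<'E'
from h import *
np.set_printoptions(precision=2,suppress=True)
rng=np.random.default_rng(1)
q0=get_obs()['q']
R=tgt(-38,40,1);p=tcp(D2W(-.13,0,.16),R)
best=None
for i in range(25):
    q,e,a=ik(p,R,LO+(HI-LO)*rng.random(7),w=1e-4)
    if e<1 and a<.5:
        c=np.abs(q-q0).max()
        if best is None or c<best[0]:best=(c,q)
    # also prefer mid
print(best)
qG=best[1]
for s in np.linspace(0,1,9):
    q=q0+s*(qG-q0);P,RR=fk(q);g,zz=rel(P,RR);print(s,g,DR.inv().apply(zz),'y',DR.inv().apply(RR.apply([0,1,0])))
# local-IK tracking of that path
qq=q0
for s in np.linspace(0,1,25):
    P,RR=fk(q0+s*(qG-q0));qq,e,a=ik(P,RR,qq,w=.02)
    if int(s*24)%6==0:print('trk',qq,round(e,2),round(a,2))
for x,z in((-.1,.07),(-.06,.05),(-.019,.032),(-.06,.04),(-.1,.05),(-.14,.055),(-.17,.06)):
    for k in range(3):qq,e,a=ik(tcp(D2W(x,0,z),R),R,qq,w=.02)
    print(x,qq,round(e,2),round(a,2))
E
```

```text
(np.float64(2.026904115593518), array([ 1.69,  1.11, -1.4 ,  2.33,  2.12,  1.01, -0.03]))
0.0 [-116.56   -0.52  251.56] [ 0.51 -0.   -0.86] y [ 0. -1.  0.]
0.125 [-166.34  -14.01  178.17] [ 0.32 -0.08 -0.94] y [ 0.41 -0.88  0.22]
0.25 [-212.97  -29.35  124.82] [ 0.17 -0.16 -0.97] y [ 0.78 -0.59  0.23]
0.375 [-246.73  -39.88   88.57] [ 0.09 -0.21 -0.97] y [ 0.98 -0.18  0.13]
0.5 [-261.43  -41.16   65.52] [ 0.07 -0.23 -0.97] y [0.97 0.25 0.01]
0.625 [-254.62  -31.66   55.19] [ 0.13 -0.21 -0.97] y [ 0.79  0.62 -0.03]
0.75 [-226.95  -14.41   62.25] [ 0.26 -0.15 -0.95] y [0.51 0.86 0.  ]
0.875 [-182.35    1.24   94.86] [ 0.44 -0.06 -0.9 ] y [0.22 0.98 0.04]
1.0 [-130.   -0.  160.] [ 0.64  0.   -0.77] y [-0.  1.  0.]
trk [ 0.63 -0.03 -0.03  2.32  0.09  0.32 -1.7 ] 0.0 0.0
trk [ 0.61  0.17 -0.06  2.4   0.45  0.45 -1.16] 0.0 0.0
trk [ 0.61  0.2  -0.08  2.41  0.49  0.46 -1.06] 0.0 0.0
trk [ 0.68  0.33 -0.19  2.44  0.76  0.45 -0.61] 0.0 0.0
trk [ 0.87  0.39 -0.4   2.44  1.32  0.35 -0.37] 0.01 0.0
trk [ 1.32  0.39 -0.74  2.39  2.41  0.35 -0.74] 0.01 0.0
-0.1 [ 1.23  0.71 -0.69  2.37  2.58  0.63 -0.81] 0.0 0.0
-0.06 [ 1.19  0.77 -0.66  2.29  2.58  0.63 -0.8 ] 0.0 0.0
-0.019 [ 1.15  0.82 -0.62  2.21  2.58  0.61 -0.77] 0.0 0.0
-0.06 [ 1.19  0.8  -0.65  2.29  2.6   0.65 -0.8 ] 0.0 0.0
-0.1 [ 1.22  0.77 -0.68  2.37  2.62  0.69 -0.83] 0.0 0.0
-0.14 [ 1.32  0.81 -0.78  2.44  2.61  0.77 -0.77] 0.0 0.0
-0.17 [ 1.65  1.56 -1.35  2.44  2.43  1.38 -0.01] 3.18 0.48
```

```bash
cat > sim.py <<'E'
from h import *
np.set_printoptions(precision=2,suppress=True)
def run(wps,q,n=10,verbose=1):
    p0,R0=fk(q)
    for nm,p1,R1 in wps:
        rv=(R0.inv()*R1).as_rotvec(); mx=0;qs=q
        for s in np.linspace(0,1,n+1)[1:]:
            R=R0*Ro.from_rotvec(rv*s);p=p0+(p1-p0)*s;qn,e,a=ik(p,R,q,w=.02);mx=max(mx,e+a);q=qn
        print(nm,q,'err',round(mx,2),'rot',np.degrees(rv),'shift',R0.inv().apply(p1-p0)*1e3)
        p0,R0=p1,R1
    return q
def ln(lx,ly,fl=1):  # lean vector (deg) in dispenser frame applied to vertical tool
    return DR*Ro.from_rotvec(np.cross([0,0,-1],[lx,ly,0]),degrees=True)*DR.inv()*tgt(-38,0,fl)
E
python3 - <<'E'
from sim import *
q0=get_obs()['q']
for x,z,side in((-.13,.2,-20),(-.15,.16,-20),(-.13,.2,-30)):
    print('---',x,z,side)
    P=lambda R:tcp(D2W(x,0,z),R)
    w=[('vert',P(ln(0,0,0)),ln(0,0,0))]
    R90=Ro.from_euler('z',90,degrees=True)*ln(0,0,0)
    w+=[('y90',P(R90),R90),('y180',P(ln(0,0)),ln(0,0)),('side',P(ln(0,side)),ln(0,side)),('mid',P(ln(25,side*.7)),ln(25,side*.7)),('fwd',P(ln(40,0)),ln(40,0))]
    for xx,zz in((-.1,.09),(-.06,.05),(-.019,.032),(-.14,.055),(-.165,.06)):w.append((f'{xx}',tcp(D2W(xx,0,zz),ln(40,0)),ln(40,0)))
    run(w,q0)
E
```

```text
--- -0.13 0.2 -20
vert [ 0.59  0.22  0.04  2.06 -0.01  0.86 -1.6 ] err 0.0 rot [  0.14 -30.38   0.23] shift [-34.63  -0.72  38.51]
y90 [ 0.8   0.27 -0.2   2.    0.07  0.87 -0.11] err 0.0 rot [  0.   0. -90.] shift [0. 0. 0.]
y180 [ 1.04  0.36 -0.48  1.94  0.21  0.89  1.35] err 0.0 rot [  0.   0. -90.] shift [0. 0. 0.]
side [ 0.73  0.36 -0.38  1.97  0.55  1.02  0.93] err 0.0 rot [20. -0.  0.] shift [0.   2.05 0.36]
mid [ 0.74  0.16 -0.35  2.27  0.9   0.51  0.56] err 0.0 rot [ -5.68 -24.57   4.33] shift [ 2.51 -0.48  0.57]
fwd [ 1.37  0.27 -0.77  2.35  2.19  0.2  -0.53] err 0.05 rot [-13.09 -14.8    4.76] shift [ 1.57 -1.28  0.35]
-0.1 [ 1.31  0.7  -0.78  2.35  2.49  0.61 -0.7 ] err 0.0 rot [0. 0. 0.] shift [ 47.73  -0.   103.55]
-0.06 [ 1.25  0.82 -0.73  2.28  2.54  0.66 -0.7 ] err 0.0 rot [0. 0. 0.] shift [-4.93  0.   56.35]
-0.019 [ 1.21  0.87 -0.69  2.2   2.53  0.64 -0.68] err 0.0 rot [0. 0. 0.] shift [-19.84  -0.    40.14]
-0.14 [ 1.32  0.81 -0.78  2.44  2.61  0.77 -0.77] err 0.0 rot [0. 0. 0.] shift [ 77.91   0.   -95.4 ]
-0.165 [ 1.64  1.45 -1.29  2.44  2.44  1.29 -0.1 ] err 0.4
[... 1635 characters left out ...]
7  1.03  0.65  0.38] err 0.0 rot [ -8.53 -24.03   6.44] shift [ 2.48 -0.72  0.58]
fwd [ 1.33  0.25 -0.72  2.36  2.22  0.19 -0.59] err 0.05 rot [-19.63 -14.56   7.14] shift [ 1.6  -1.9   0.54]
-0.1 [ 1.28  0.68 -0.75  2.36  2.51  0.59 -0.74] err 0.0 rot [0. 0. 0.] shift [ 47.73  -0.   103.55]
-0.06 [ 1.23  0.8  -0.7   2.28  2.56  0.65 -0.74] err 0.0 rot [0. 0. 0.] shift [-4.93  0.   56.35]
-0.019 [ 1.18  0.85 -0.66  2.2   2.55  0.63 -0.72] err 0.0 rot [0. 0. 0.] shift [-19.84  -0.    40.14]
-0.14 [ 1.32  0.81 -0.78  2.44  2.61  0.77 -0.77] err 0.01 rot [0. 0. 0.] shift [ 77.91   0.   -95.4 ]
-0.165 [ 1.64  1.45 -1.29  2.44  2.44  1.29 -0.1 ] err 0.4 rot [0. 0. 0.] shift [ 15.94  -0.   -19.9 ]
```

>>> {"fn": "drive_tool", "kwargs": {
  "increments": [
    {"claw": 0.045, "dx": -0.036, "dy": 0, "dz": 0.032, "wx": 0, "wy": 0, "wz": 0},
    {"claw": 0.045, "dx": -0.036, "dy": 0, "dz": 0.032, "wx": 0, "wy": 0, "wz": 0},
    {"claw": 0.045, "dx": 0, "dy": 0, "dz": 0, "wx": 0, "wy": -10.1, "wz": 0},
    {"claw": 0.045, "dx": 0, "dy": 0, "dz": 0, "wx": 0, "wy": -10.1, "wz": 0},
    {"claw": 0.045, "dx": 0, "dy": 0, "dz": 0, "wx": 0, "wy": -10.1, "wz": 0},
    {"claw": 0.045, "dx": 0, "dy": 0, "dz": 0, "wx": 0, "wy": 0, "wz": -10.6},
    {"claw": 0.045, "dx": 0, "dy": 0, "dz": 0, "wx": 0, "wy": 0, "wz": -10.6},
    {"claw": 0.045, "dx": 0, "dy": 0, "dz": 0, "wx": 0, "wy": 0, "wz": -10.6},
    {"claw": 0.045, "dx": 0, "dy": 0, "dz": 0, "wx": 0, "wy": 0, "wz": -10.6},
    {"claw": 0.045, "dx": 0, "dy": 0, "dz": 0, "wx": 0, "wy": 0, "wz": -10.6},
    {"claw": 0.045, "dx": 0, "dy": 0, "dz": 0, "wx": 0, "wy": 0, "wz": -10.6},
    {"claw": 0.045, "dx": 0, "dy": 0, "dz": 0, "wx": 0, "wy": 0, "wz": -10.6},
    {"claw": 0.045, "dx": 0, "dy": 0, "dz": 0, "wx": 0, "wy": 0, "wz": -10.6},
    {"claw": 0.045, "dx": 0, "dy": 0, "dz": 0, "wx": 0, "wy": 0, "wz": -10.6},
    {"claw": 0.045, "dx": 0, "dy": 0, "dz": 0, "wx": 0, "wy": 0, "wz": -10.6},
    {"claw": 0.045, "dx": 0, "dy": 0, "dz": 0, "wx": 0, "wy": 0, "wz": -10.6},
    {"claw": 0.045, "dx": 0, "dy": 0, "dz": 0, "wx": 0, "wy": 0, "wz": -10.6},
    {"claw": 0.045, "dx": 0, "dy": 0, "dz": 0, "wx": 0, "wy": 0, "wz": -10.6},
    {"claw": 0.045, "dx": 0, "dy": 0, "dz": 0, "wx": 0, "wy": 0, "wz": -10.6},
    {"claw": 0.045, "dx": 0, "dy": 0, "dz": 0, "wx": 0, "wy": 0, "wz": -10.6}
  ]
}}

```text
t: 4.6
eef_pos: [0.3389, -0.3296, 0.192]
tool_rot: [-0.016, 0.492, 0.871, -0.014]
contact_force: [0.1, 0.5, -0.4]
gripper_width: 0.528
grasp_force: 0.0
```

>>> {"fn": "drive_tool", "kwargs": {
  "increments": [
    {"claw": 0.045, "dx": 0, "dy": 0, "dz": 0, "wx": 0, "wy": 0, "wz": -10.5},
    {"claw": 0.045, "dx": 0, "dy": 0, "dz": 0, "wx": 0, "wy": 0, "wz": -10.5},
    {"claw": 0.045, "dx": 0, "dy": 0, "dz": 0, "wx": 10, "wy": 0, "wz": 0},
    {"claw": 0.045, "dx": 0, "dy": 0, "dz": 0, "wx": 10, "wy": 0, "wz": 0},
    {"claw": 0.045, "dx": 0, "dy": 0, "dz": 0, "wx": -1.9, "wy": -8.2, "wz": 1.4},
    {"claw": 0.045, "dx": 0, "dy": 0, "dz": 0, "wx": -1.9, "wy": -8.2, "wz": 1.4},
    {"claw": 0.045, "dx": 0, "dy": 0, "dz": 0, "wx": -1.9, "wy": -8.2, "wz": 1.4}
  ]
}}

```text
t: 5.48
eef_pos: [0.3395, -0.3291, 0.1923]
tool_rot: [0.148, 0.311, 0.918, -0.195]
contact_force: [0.9, -1.4, 0.4]
gripper_width: 0.526
grasp_force: 0.0
```

Run:
```python
from sim import *
o=get_obs();print(o['t'],o['q'],fk(o['q'])[0]-o['eef_pos'])
p,r=pose();print(rel(p,r)[0],DR.inv().apply(r.apply([0,0,1])))
plan(D2W(-.15,0,.16),ln(25,-14))
```

```text
5.475 [ 1.13  0.16 -0.76  2.33  0.99  0.58  0.49] [-0.05  0.05  0.01]
[-139.65   -9.87  187.05] [ 0.4  -0.26 -0.88]
t 5.475 shift(cur tool mm) [19.64 16.06 17.11] shift(target tool) [20.32 15.21 17.09] rotvec [-1.6  -1.31  1.06] world [-0.    0.01 -0.03]
```

```bash
cat > fit.py <<'E'
from h import *
np.set_printoptions(precision=4,suppress=True)
D=[([1.118,.478,.022,1.556,-.012,1.109,-.083],[.228,-.635,.2555],[-.001,.985,.172,0]),
([.627,.182,-.004,1.976,.001,.984,-1.611],[.362,-.337,.256],[0,.946,-.325,0]),
([.635,-.032,-.028,2.321,.088,.324,-1.701],[.362,-.337,.257],[.086,.913,-.313,.248])]
o=get_obs();D.append((o['q'],o['eef_pos'],o['tool_rot']))
def f(k):
    r=[]
    for q,p,t in D:
        pp,R=fk(q,k);r+=list((pp-p)*10)+list((Ro.from_quat([t[1],t[2],t[3],t[0]]).inv()*R).as_rotvec())
    return np.array(r+[1e-3*k[6],1e-3*k[7]])
x=least_squares(f,KP);print(x.cost,x.x.tolist());print(f(x.x)[:-2].reshape(-1,6))
E
python3 fit.py
```

```text
1.5042831497503574e-05 [0.5422901143462489, 0.4722262606861884, 0.3015122717627877, 0.28595903455852173, -0.0028573318044467404, 1.5675382109571145, -0.029070254909045763, -0.03155156825041651]
[[-0.0001  0.0015 -0.0017 -0.0006  0.0002  0.0005]
 [ 0.003   0.0001  0.0013 -0.0001 -0.0004  0.0005]
 [-0.0013 -0.0011  0.0018 -0.0013 -0.0006 -0.0002]
 [-0.0006 -0.0004 -0.0014  0.0011  0.0008 -0.0007]]
```

```bash
echo "KP=[0.54229,0.47223,0.30151,0.28596,-0.00286,1.56754,-0.02907,-0.03155]" >> h.py
python3 - <<'E'
from sim import *
q0=get_obs()['q']
for l in (40,44):
    print(l)
    w=[]
    for nm,x,z,lx,ly in(('fwd',-.13,.16,l,0),('a',-.1,.09,l,0),('b',-.06,.05,l,0),('c',-.019,.032,l,0),('d',-.10,.045,l,0),('e',-.14,.055,l,0),('f',-.17,.06,l,0),('g',-.17,.2,l,0)):
        w.append((nm,tcp(D2W(x,0,z),ln(lx,ly)),ln(lx,ly)))
    run(w,q0)
E
```

```text
40
fwd [ 1.85  0.49 -1.41  2.44  1.81  0.51 -0.11] err 15.16 rot [-14.66 -16.21   5.92] shift [ 2.78 15.81 25.32]
a [ 1.74  0.93 -1.41  2.44  2.05  0.91 -0.14] err 15.03 rot [0. 0. 0.] shift [22.01 -0.   72.91]
b [ 1.67  1.09 -1.34  2.39  2.19  1.01 -0.13] err 6.23 rot [0. 0. 0.] shift [-4.93  0.   56.35]
c [ 1.62  1.13 -1.29  2.3   2.21  0.99 -0.09] err 0.0 rot [0. 0. 0.] shift [-19.84  -0.    40.14]
d [ 1.73  1.16 -1.41  2.44  2.16  1.09 -0.07] err 10.79 rot [0. 0. 0.] shift [ 53.69  -0.   -62.02]
e [ 1.75  1.04 -1.41  2.44  2.02  0.96 -0.05] err 37.06 rot [0. 0. 0.] shift [ 24.21   0.   -33.37]
f [ 1.78  0.95 -1.41  2.44  1.91  0.87  0.  ] err 55.17 rot [0. 0. 0.] shift [ 19.77  -0.   -23.11]
g [ 2.    0.15 -1.41  2.44  1.31  0.17  0.29] err 53.58 rot [0. 0. 0.] shift [ -89.99   -0.   -107.25]
44
fwd [ 1.85  0.52 -1.41  2.44  1.9   0.52 -0.17] err 27.74 rot [-14.47 -20.19   6.44] shift [ 3.18 15.87 25.44]
a [ 1.74  0.97 -1.41  2.44  2.12  0.94 -0.15] err 27.59 rot [0. 0. 0.] shift [27.05 -0.   71.19]
b [ 1.7   1.19 -1.38  2.42  2.3   1.11 -0.12] err 18.39 rot [0. 0. 0.] shift [-0.99  0.   56.56]
c [ 1.66  1.23 -1.34  2.33  2.33  1.09 -0.09] err 0.0 rot [0. 0. 0.] shift [-16.99  -0.    41.43]
d [ 1.74  1.21 -1.41  2.44  2.23  1.11 -0.07] err 22.64 rot [0. 0. 0.] shift [ 49.24   0.   -65.62]
e [ 1.77  1.08 -1.41  2.44  2.1   0.98 -0.05] err 49.53 rot [0. 0. 0.] shift [ 21.83   0.   -34.98]
f [ 1.8   0.99 -1.41  2.44  1.99  0.88 -0.01] err 67.81 rot [0. 0. 0.] shift [ 18.11  -0.   -24.44]
g [ 2.    0.17 -1.41  2.44  1.56  0.17  0.06] err 66.21 rot [0. 0. 0.] shift [ -97.25    0.   -100.71]
```

Run:
```python
from sim import *
q0=get_obs()['q']
W=[('1',-.125,.12,22,-12),('2',-.105,.085,28,-6),('3',-.08,.07,34,0),('4',-.05,.05,40,0),('5',-.022,.032,43,0),
('6',-.05,.045,40,0),('7',-.075,.055,35,0),('8',-.10,.07,25,0),('9',-.13,.08,15,0),('10',-.165,.1,5,0),('11',-.18,.22,5,0)]
w=[(n,tcp(D2W(x,0,z),ln(a,b)),ln(a,b)) for n,x,z,a,b in W]
run(w,q0)
p,r=pose();print((r.inv()*ln(22,-12)).as_rotvec(degrees=True))
```

```text
1 [ 1.07  0.33 -0.7   2.34  1.23  0.53  0.25] err 0.0 rot [-3.68  1.64  1.11] shift [12.01 27.77 62.07]
2 [ 1.14  0.43 -0.7   2.38  1.76  0.43 -0.21] err 0.0 rot [-5.74 -5.91  1.75] shift [-4.91  7.3  39.2 ]
3 [ 1.34  0.57 -0.85  2.39  2.18  0.48 -0.49] err 0.0 rot [-5.68 -5.97  1.74] shift [-14.42   1.55  24.94]
4 [ 1.38  0.73 -0.91  2.38  2.39  0.67 -0.6 ] err 0.0 rot [ 0. -6. -0.] shift [-13.06  -0.    33.39]
5 [ 1.37  0.83 -0.9   2.34  2.49  0.76 -0.62] err 0.0 rot [-0. -3.  0.] shift [-9.57 -0.   31.8 ]
6 [ 1.38  0.74 -0.9   2.38  2.4   0.69 -0.6 ] err 0.0 rot [ 0.  3. -0.] shift [ 11.3   0.  -28.6]
7 [ 1.35  0.64 -0.87  2.39  2.25  0.55 -0.53] err 0.0 rot [-0.  5. -0.] shift [ 12.2    0.   -23.71]
8 [ 1.13  0.45 -0.6   2.34  1.69  0.26 -0.09] err 0.01 rot [ 0. 10.  0.] shift [ 10.83   0.   -26.54]
9 [ 1.3   0.46 -0.8   2.28  0.94  0.42  0.65] err 0.01 rot [ 0. 10.  0.] shift [ 21.92  -0.   -21.65]
10 [ 1.43  0.47 -0.96  2.22  0.67  0.66  0.9 ] err 0.0 rot [-0. 10. -0.] shift [ 27.59  -0.   -28.29]
11 [ 1.73  0.25 -1.23  2.13  0.33  0.86  1.23] err 0.0 rot [0. 0. 0.] shift [   4.48   -0.   -120.85]
[-3.62  1.68  1.07]
```

>>> {"fn": "drive_tool", "kwargs": {
  "increments": [
    {"claw": 0.045, "dx": 0.006, "dy": 0.014, "dz": 0.031, "wx": -1.8, "wy": 0.8, "wz": 0.5},
    {"claw": 0.045, "dx": 0.006, "dy": 0.014, "dz": 0.031, "wx": -1.8, "wy": 0.8, "wz": 0.5},
    {"claw": 0.045, "dx": -0.0025, "dy": 0.0035, "dz": 0.0195, "wx": -2.9, "wy": -3, "wz": 0.9},
    {"claw": 0.045, "dx": -0.0025, "dy": 0.0035, "dz": 0.0195, "wx": -2.9, "wy": -3, "wz": 0.9},
    {"claw": 0.045, "dx": 0, "dy": 0, "dz": 0, "wx": 0, "wy": 0, "wz": 0}
  ]
}}

```text
t: 6.1
eef_pos: [0.3708, -0.3421, 0.0914]
tool_rot: [0.206, 0.317, 0.917, -0.131]
contact_force: [0.4, -0.0, 0.9]
gripper_width: 0.527
grasp_force: 0.0
```

Run:
```python
from sim import *
o=get_obs();q0=o['q'];p,r=pose();print(o['t'],rel(p,r)[0],DR.inv().apply(r.apply([0,0,1])),fk(q0)[0]-p)
shot('wrist','w1')
W=[('3',-.08,.07,34,0),('4',-.05,.05,40,0),('5',-.022,.032,43,0)]
run([(n,tcp(D2W(x,0,z),ln(a,b)),ln(a,b)) for n,x,z,a,b in W],q0)
```

```text
6.1 [-106.59    0.1    86.16] [ 0.46 -0.11 -0.88] [-0. -0. -0.]
3 [ 1.32  0.56 -0.83  2.39  2.2   0.47 -0.52] err 0.0 rot [-6.28 -6.47  1.8 ] shift [-15.49   2.27  26.36]
4 [ 1.36  0.72 -0.88  2.38  2.41  0.66 -0.62] err 0.0 rot [ 0. -6. -0.] shift [-13.06  -0.    33.39]
5 [ 1.35  0.81 -0.88  2.34  2.5   0.75 -0.64] err 0.0 rot [-0. -3.  0.] shift [-9.57 -0.   31.8 ]
```

View pics/w1.png

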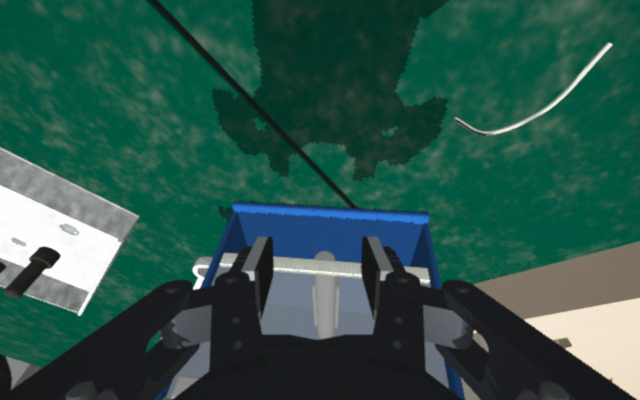

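The wrist view shows the pin behind the clear flap, its near end at (326,255), midway between the finger pads at (262,265) and (375,265). The flap's white edge is at row 268.

Run:
```python
from sim import *
o=get_obs()
for u,v,z in((326,253,.036),(326,330,.04),(318,268,.046),(233,206,.006),(428,214,.006)):
    X=rayz('wrist',u,v,z,o);print((u,v),DR.inv().apply(X-DO)*1e3)
```

```text
(326, 253) [-51.29   0.15  36.  ]
(326, 330) [65.64 -0.52 40.  ]
(318, 268) [-47.1   -4.54  46.  ]
(233, 206) [-62.17 -74.66   6.  ]
(428, 214) [-65.67  71.14   6.  ]
```

Run:
```python
from sim import *
o=get_obs();K,R,t=RT('wrist',o);print('cam',DR.inv().apply(-R.T@t-DO)*1e3,DR.inv().apply(R[2]))
d=np.load('pics/w1.npy');P=cloud('wrist',d,o)
for u,v in((326,250),(326,256),(326,268),(326,285),(326,300),(326,320),(290,268),(350,268),(300,268),(330,210),(250,207),(420,213),(330,225)):
    print((u,v),DR.inv().apply(P[v,u]-DO)*1e3)
```

```text
cam [-224.68   12.88  163.32] [ 0.68 -0.1  -0.72]
(326, 250) [-14.65  -2.82   5.95]
(326, 256) [-40.32  -0.42  30.65]
(326, 268) [-58.82   1.74  53.28]
(326, 285) [-58.29   2.78  65.14]
(326, 300) [-57.81   3.62  74.76]
(326, 320) [-57.     4.64  86.47]
(290, 268) [-57.19 -21.76  54.31]
(350, 268) [-58.14  17.09  51.44]
(300, 268) [-58.91 -14.95  54.85]
(330, 210) [-62.56   0.5    4.64]
(250, 207) [-62.05 -61.16   5.89]
(420, 213) [-61.98  66.85   1.79]
(330, 225) [-47.76   0.66   6.5 ]
```

>>> {"fn": "drive_tool", "kwargs": {
  "increments": [
    {"claw": 0.045, "dx": -0.0077, "dy": 0.0011, "dz": 0.0132, "wx": -3.1, "wy": -3.2, "wz": 0.9},
    {"claw": 0.045, "dx": -0.0077, "dy": 0.0011, "dz": 0.0132, "wx": -3.1, "wy": -3.2, "wz": 0.9},
    {"claw": 0.045, "dx": -0.0065, "dy": 0, "dz": 0.0167, "wx": 0, "wy": -3, "wz": 0},
    {"claw": 0.045, "dx": -0.0065, "dy": 0, "dz": 0.0167, "wx": 0, "wy": -3, "wz": 0},
    {"claw": 0.045, "dx": 0, "dy": 0, "dz": 0, "wx": 0, "wy": 0, "wz": 0}
  ]
}}

```text
t: 6.78
eef_pos: [0.4161, -0.3768, 0.0568]
tool_rot: [0.323, 0.308, 0.888, -0.111]
contact_force: [-0.8, -0.1, -1.6]
gripper_width: 0.526
grasp_force: 0.8
```

Run:
```python
from sim import *
o=get_obs();q0=o['q'];p,r=pose();print(o['t'],rel(p,r)[0],DR.inv().apply(r.apply([0,0,1])),o['contact_force'],q0)
W=[('5',-.021,.032,43,0)]
run([(n,tcp(D2W(x,0,z),ln(a,b)),ln(a,b)) for n,x,z,a,b in W],q0)
```

```text
6.775 [-48.47   1.3   52.22] [ 0.64 -0.   -0.77] [-0.79 -0.08 -1.62] [ 1.33  0.69 -0.84  2.38  2.42  0.64 -0.66]
5 [ 1.32  0.8  -0.84  2.34  2.52  0.73 -0.68] err 0.0 rot [-0.2  -3.03 -0.13] shift [-7.63 -0.01 32.6 ]
```

>>> {"fn": "drive_tool", "kwargs": {
  "increments": [
    {"claw": 0.045, "dx": -0.0026, "dy": -0.0005, "dz": 0.0109, "wx": 0, "wy": -1, "wz": 0},
    {"claw": 0.045, "dx": -0.0026, "dy": -0.0005, "dz": 0.0109, "wx": 0, "wy": -1, "wz": 0},
    {"claw": 0.045, "dx": -0.0026, "dy": 0, "dz": 0.0109, "wx": 0, "wy": -1, "wz": 0},
    {"claw": 0.045, "dx": 0, "dy": 0, "dz": 0, "wx": 0, "wy": 0, "wz": 0}
  ]
}}

```text
t: 7.28
eef_pos: [0.4379, -0.3945, 0.0373]
tool_rot: [0.348, 0.304, 0.879, -0.119]
contact_force: [-0.5, 0.5, -0.5]
gripper_width: 0.529
grasp_force: 0.8
```

Run:
```python
from sim import *
o=get_obs();q0=o['q'];p,r=pose();print(o['t'],rel(p,r)[0],DR.inv().apply(r.apply([0,0,1])),o['contact_force'],q0,o['gripper_width'],o['grasp_force'])
shot('wrist','w2')
```

```text
7.275 [-20.12   0.74  32.95] [ 0.68 -0.   -0.73] [-0.46  0.54 -0.54] [ 1.32  0.79 -0.84  2.34  2.52  0.73 -0.68] 0.5285086392985812 0.8313272183295339
```

View pics/w2.png

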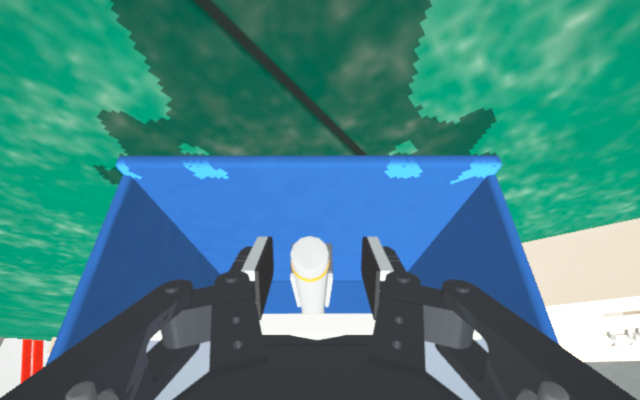

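The pin lies centred between the pads, with its end at (311,250) and its brass band at row 278. The flap's white strip rests on the hand at row 325. Closing on it.

>>> {"fn": "drive_tool", "kwargs": {
  "increments": [
    {"claw": 0.01, "dx": 0, "dy": 0, "dz": 0, "wx": 0, "wy": 0, "wz": 0},
    {"claw": 0.01, "dx": 0, "dy": 0, "dz": 0, "wx": 0, "wy": 0, "wz": 0},
    {"claw": 0.01, "dx": 0, "dy": 0, "dz": 0, "wx": 0, "wy": 0, "wz": 0},
    {"claw": 0.01, "dx": 0, "dy": 0, "dz": 0, "wx": 0, "wy": 0, "wz": 0},
    {"claw": 0.01, "dx": 0, "dy": 0, "dz": 0, "wx": 0, "wy": 0, "wz": 0},
    {"claw": 0.01, "dx": 0, "dy": 0, "dz": 0, "wx": 0, "wy": 0, "wz": 0}
  ],
  "newtons": 90
}}

```text
t: 8.07
eef_pos: [0.4374, -0.3945, 0.0384]
tool_rot: [0.348, 0.304, 0.879, -0.12]
contact_force: [-5.2, 2.4, 3.9]
gripper_width: 0.158
grasp_force: 88.0
```

Run:
```python
from sim import *
o=get_obs();q0=o['q'];p,r=pose();print(o['t'],rel(p,r)[0],o['contact_force'],o['gripper_width'],o['grasp_force'])
W=[('6',-.03,.040,43,0),('7',-.055,.050,39,0),('8',-.08,.062,34,0),('8b',-.10,.075,25,0),('9',-.13,.085,15,0),('10',-.165,.105,5,0),('11',-.19,.16,5,0),('12',-.19,.26,5,0)]
run([(n,tcp(D2W(x,0,z),ln(a,b)),ln(a,b)) for n,x,z,a,b in W],q0)
```

```text
8.075 [-20.54   0.45  34.  ] [-5.23  2.4   3.95] 0.15800556317805806 88.04213571245782
6 [ 1.33  0.77 -0.85  2.36  2.52  0.73 -0.69] err 0.0 rot [-0.17  0.17 -0.11] shift [  2.83   0.79 -11.48]
7 [ 1.32  0.68 -0.84  2.38  2.41  0.62 -0.66] err 0.0 rot [-0.  4. -0.] shift [ 11.05  -0.   -24.35]
8 [ 1.28  0.57 -0.78  2.39  2.25  0.47 -0.58] err 0.0 rot [ 0.  5. -0.] shift [ 11.35   0.   -25.04]
8b [ 0.99  0.41 -0.43  2.35  1.7   0.18 -0.13] err 0.02 rot [0. 9. 0.] shift [  8.37   0.   -21.89]
9 [ 1.24  0.42 -0.73  2.28  0.86  0.39  0.73] err 0.03 rot [ 0. 10.  0.] shift [ 21.92  -0.   -21.65]
10 [ 1.38  0.43 -0.89  2.22  0.6   0.64  0.97] err 0.0 rot [-0. 10. -0.] shift [ 27.59  -0.   -28.29]
11 [ 1.54  0.3  -1.03  2.22  0.41  0.72  1.14] err 0.0 rot [0. 0. 0.] shift [ 20.11   0.   -56.97]
12 [ 1.74  0.1  -1.15  2.11  0.12  0.91  1.43] err 0.0 rot [0. 0. 0.] shift [ -8.72   0.   -99.62]
```

Run:
```python
from sim import *
q0=get_obs()['q']
W=[('6',-.03,.040,43,0),('7',-.055,.050,39,-2),('8',-.08,.062,33,-6),('8b',-.10,.075,25,-10),('9',-.13,.085,15,-10),('10',-.165,.105,5,-5),('11',-.19,.16,5,0),('12',-.19,.26,5,0)]
run([(n,tcp(D2W(x,0,z),ln(a,b)),ln(a,b)) for n,x,z,a,b in W],q0)
```

```text
6 [ 1.33  0.77 -0.85  2.36  2.52  0.73 -0.69] err 0.0 rot [-0.17  0.17 -0.11] shift [  2.83   0.79 -11.48]
7 [ 1.29  0.68 -0.82  2.39  2.37  0.66 -0.64] err 0.0 rot [ 1.83  4.   -0.72] shift [ 11.05   0.19 -24.35]
8 [ 1.16  0.55 -0.74  2.39  2.09  0.56 -0.49] err 0.0 rot [ 3.7   5.97 -1.42] shift [ 11.26  -0.28 -25.  ]
8b [ 1.03  0.46 -0.64  2.34  1.6   0.5  -0.09] err 0.0 rot [ 3.74  7.93 -1.54] shift [  8.89  -1.47 -21.64]
9 [ 1.1   0.43 -0.72  2.29  1.1   0.57  0.4 ] err 0.0 rot [-0.1   9.95 -0.86] shift [ 21.96  -2.81 -21.44]
10 [ 1.31  0.43 -0.89  2.22  0.71  0.69  0.82] err 0.0 rot [-5.01  9.99 -0.22] shift [ 27.62  -4.75 -27.92]
11 [ 1.57  0.31 -1.08  2.22  0.44  0.73  1.11] err 0.0 rot [-4.99  0.    0.22] shift [ 20.12  -5.4  -56.74]
12 [ 1.8   0.12 -1.22  2.1   0.15  0.91  1.41] err 0.0 rot [0. 0. 0.] shift [ -8.72   0.   -99.62]
```

Smooth. Draw out to waypoint 8b first.

>>> {"fn": "drive_tool", "kwargs": {
  "increments": [
    {"claw": 0.01, "dx": 0.0028, "dy": 0, "dz": -0.0115, "wx": 0, "wy": 0, "wz": 0},
    {"claw": 0.01, "dx": 0.0055, "dy": 0, "dz": -0.0122, "wx": 0.9, "wy": 2, "wz": -0.4},
    {"claw": 0.01, "dx": 0.0055, "dy": 0, "dz": -0.0122, "wx": 0.9, "wy": 2, "wz": -0.4},
    {"claw": 0.01, "dx": 0.0056, "dy": 0, "dz": -0.0125, "wx": 1.9, "wy": 3, "wz": -0.7},
    {"claw": 0.01, "dx": 0.0056, "dy": 0, "dz": -0.0125, "wx": 1.9, "wy": 3, "wz": -0.7},
    {"claw": 0.01, "dx": 0.0045, "dy": -0.0007, "dz": -0.0108, "wx": 1.9, "wy": 4, "wz": -0.8},
    {"claw": 0.01, "dx": 0.0045, "dy": -0.0007, "dz": -0.0108, "wx": 1.9, "wy": 4, "wz": -0.8},
    {"claw": 0.01, "dx": 0, "dy": 0, "dz": 0, "wx": 0, "wy": 0, "wz": 0}
  ]
}}

```text
t: 9.07
eef_pos: [0.3794, -0.3442, 0.0832]
tool_rot: [0.178, 0.316, 0.919, -0.153]
contact_force: [0.3, -0.2, -2.8]
gripper_width: 0.146
grasp_force: 88.5
```

Run:
```python
from sim import *
o=get_obs();q0=o['q'];p,r=pose();print(o['t'],rel(p,r)[0],DR.inv().apply(r.apply([0,0,1])),o['contact_force'],o['gripper_width'],o['grasp_force'],q0)
W=[('9',-.13,.085,15,-10),('10',-.165,.105,5,-5),('11',-.19,.16,5,0),('12',-.19,.26,5,0)]
run([(n,tcp(D2W(x,0,z),ln(a,b)),ln(a,b)) for n,x,z,a,b in W],q0)
```

```text
9.075 [-98.76   3.38  77.89] [ 0.42 -0.17 -0.89] [ 0.29 -0.23 -2.8 ] 0.14648224285352496 88.53570342063904 [ 0.98  0.44 -0.59  2.35  1.59  0.48 -0.1 ]
9 [ 1.06  0.42 -0.67  2.29  1.08  0.54  0.42] err 0.0 rot [-0.24 10.12 -0.82] shift [ 24.23  -5.38 -19.04]
10 [ 1.28  0.41 -0.84  2.22  0.68  0.68  0.85] err 0.0 rot [-5.01  9.99 -0.22] shift [ 27.62  -4.75 -27.92]
11 [ 1.53  0.29 -1.02  2.22  0.4   0.71  1.15] err 0.0 rot [-4.99  0.    0.22] shift [ 20.12  -5.4  -56.74]
12 [ 1.72  0.1  -1.13  2.11  0.12  0.91  1.44] err 0.0 rot [0. 0. 0.] shift [ -8.72   0.   -99.62]
```

Run:
```python
from sim import *
shot('wrist','w3')
```

```text
(no output)
```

View pics/w3.png

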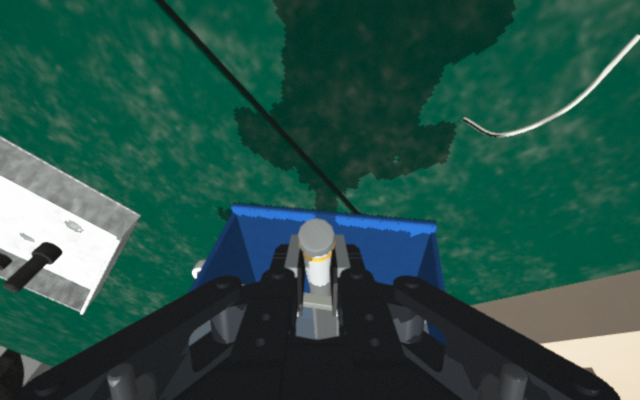

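The pin's end at (317,235) is held between the pads, and the flap strip at (318,300) still rests on the pin. Continuing the draw.

>>> {"fn": "drive_tool", "kwargs": {
  "increments": [
    {"claw": 0.01, "dx": 0.008, "dy": -0.0018, "dz": -0.0064, "wx": 0, "wy": 3.4, "wz": -0.3},
    {"claw": 0.01, "dx": 0.008, "dy": -0.0018, "dz": -0.0064, "wx": 0, "wy": 3.4, "wz": -0.3},
    {"claw": 0.01, "dx": 0.008, "dy": -0.0018, "dz": -0.0064, "wx": 0, "wy": 3.4, "wz": -0.3},
    {"claw": 0.01, "dx": 0.0092, "dy": -0.0016, "dz": -0.0093, "wx": -1.7, "wy": 3.3, "wz": 0},
    {"claw": 0.01, "dx": 0.0092, "dy": -0.0016, "dz": -0.0093, "wx": -1.7, "wy": 3.3, "wz": 0},
    {"claw": 0.01, "dx": 0.0092, "dy": -0.0016, "dz": -0.0093, "wx": -1.7, "wy": 3.3, "wz": 0},
    {"claw": 0.01, "dx": 0.01, "dy": -0.0027, "dz": -0.028, "wx": -2.5, "wy": 0, "wz": 0},
    {"claw": 0.01, "dx": 0.01, "dy": -0.0027, "dz": -0.028, "wx": -2.5, "wy": 0, "wz": 0},
    {"claw": 0.01, "dx": 0, "dy": 0, "dz": -0.04, "wx": 0, "wy": 0, "wz": 0},
    {"claw": 0.01, "dx": 0, "dy": 0, "dz": -0.04, "wx": 0, "wy": 0, "wz": 0},
    {"claw": 0.01, "dx": 0, "dy": 0, "dz": 0, "wx": 0, "wy": 0, "wz": 0}
  ]
}}

```text
t: 10.5
eef_pos: [0.3003, -0.2938, 0.25]
tool_rot: [0.041, 0.328, 0.944, -0.019]
contact_force: [0.5, -1.2, -2.4]
gripper_width: 0.15
grasp_force: 88.9
```

Run:
```python
from sim import *
o=get_obs();q0=o['q'];p,r=pose();print(o['t'],p,rel(p,r)[0],DR.inv().apply(r.apply([0,0,1])),o['contact_force'],o['gripper_width'],o['grasp_force'],q0)
a,_=shot('side','s2');b,_=shot('top','t2')
A=np.hstack([cv2.resize(a[60:190,240:440],(400,260)),cv2.resize(b[130:260,320:520],(400,260))])
# refine rack
w=cv2.resize(b[140:215,240:290],(400,600)[::1]) if 0 else None
cv2.imwrite('pics/c2.png',A[:,:,::-1])
```

```text
10.5 [ 0.3  -0.29  0.25] [-194.15   -4.65  244.  ] [ 0.09 -0.01 -1.  ] [ 0.5  -1.23 -2.43] 0.1501263036516064 88.86929869651794 [ 1.63  0.1  -1.04  2.14  0.13  0.87  1.42]
```

View pics/c2.png

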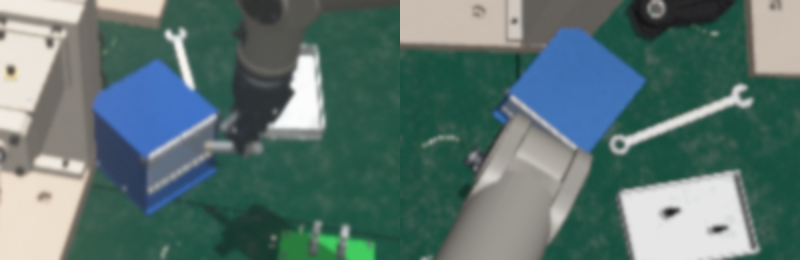

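The pin is out, held at (235,147) in the left crop, and the flap hangs shut with its white strip at (180,180). Next, the rack pose and the transit.

Run:
```python
from sim import *
for n,C in(('top',((255,155.7),(273.6,155.7),(273.6,200.3),(255,200.3))),('side',((220+150/3.885,210+122/3.725),(220+342/3.885,210+152/3.725),(220+330/3.885,210+221/3.725),(220+131/3.885,210+190/3.725)))):
    Q=np.array([rayz(n,u,v,.008)[:2] for u,v in C]);print(n,Q.tolist(),'c',Q.mean(0))
    for i,j in((0,1),(1,2),(2,3),(3,0)):
        e=Q[j]-Q[i];print(np.linalg.norm(e),np.degrees(np.arctan2(e[1],e[0])))
q0=get_obs()['q'];c=np.array([.4725,.0265])
for nm,h,fl in(('180',180,1),('0',0,1)):
    f=np.array([np.cos(np.radians(h)),np.sin(np.radians(h)),0]);
    g=lambda z:np.array([*c,z])-.046*f
    Rz=lambda a:Ro.from_euler('z',a,degrees=True)*tgt(-38,5,1)
    w=[('up',tcp(D2W(-.19,0,.3),Rz(0)),Rz(0))]
    if h==180: w+=[('y1',tcp([.42,-.2,.3],Rz(-70)),Rz(-70)),('y2',tcp([.5,-.05,.3],Rz(-142)),Rz(-142))]
    else: w+=[('y2',tcp([.43,0,.3],Rz(38)),Rz(38))]
    R=tgt(h,43,1)
    w+=[('L',tcp(g(.2),R),R),('D',tcp(g(.06),R),R),('D2',tcp(g(.048),R),R)]
    print(nm);run(w,q0,n=16)
```

```text
top [[0.5459488252226568, 0.057446884246620256], [0.5479756567630061, -0.0043203827622478735], [0.39724386476145135, -0.010414977448364338], [0.39545091962615886, 0.050239092943763164]] c [0.47 0.02]
0.0618005122942987 -88.12057025299845
0.1508549541923897 -177.6845996407894
0.06068056449466606 91.69318040364489
0.1506704079917418 2.741969735515854
side [[0.5465279314196383, -0.0022876941046636734], [0.3979530131186689, -0.008377446334157268], [0.39291357532129345, 0.051741998249706156], [0.5434244405643509, 0.05858884949020782]] c [0.47 0.02]
0.14869966856168967 -177.6528884644369
0.06033028717307619 94.79154605373868
0.1506665189354402 2.6046319468357706
0.0609556003624535 -87.0815833127295
180
up [ 1.67  0.01 -1.03  2.05  0.01  0.99  1.54] err 0.0 rot [-0.33 -0.16 -0.2 ] shift [-10.07   4.03 -57.97]
y1 [ 1.19  0.19 -1.04  1.93  0.28  1.14 -0.27] err 0.0 rot [ 6.1   0.   69.73] shift [-32.17 143.5    2.81]
y2 [ 0.7   0.3  -0.87  1.8   0.23  1.24 -1.81] err 0.0 rot [ 6.28  0.   71.73] shift [166.38  30.23 -14.56]
L [ 0.33  0.81 -0.74  1.48  0.23  1.75 -2.04] err 0.0 rot [  0. -38.   0.] shift [ 30.84 -76.5   99.28]
D [ 0.3   0.98 -0.68  1.52  0.32  1.57 -2.05] err 0.0 rot [0. 0. 0.] shift [ 95.48  -0.   102.39]
D2 [ 0.3   0.99 -0.68  1.52  0.32  1.55 -2.05] err 0.0 rot [0. 0. 0.] shift [ 8.18 -0.    8.78]
0
up [ 1.67  0.01 -1.03  2.05  0.01  0.99  1.54] err 0.0 rot [-0.33 -0.16 -0.2 ] shift [-10.07   4.03 -57.97]
y2 [ 1.24  0.09 -1.41  2.04  0.12  1.01  1.35] err 0.01 rot [ -3.31  -0.   -37.86] shift [ 82.88 306.45  -7.25]
L [ 1.32 -0.22 -1.41  2.44 -0.87  0.17  2.24] err 45.62 rot [ -0. -38.   0.] shift [ 15.9   26.5  100.59]
D [ 0.8   0.94 -1.41  2.44  1.87  1.09 -0.26] err 75.67 rot [0. 0. 0.] shift [ 95.48   0.   102.39]
D2 [ 0.79  1.02 -1.41  2.44  1.91  1.15 -0.26] err 76.97 rot [0. 0. 0.] shift [8.18 0.   8.78]
```

Run:
```python
from sim import *
hm=np.full((9,9),0.)
for n in('top','side'):
    d=np.load(f'pics/{n}0.npy');P=cloud(n,d).reshape(-1,3)[d.ravel()>0]
    for i in range(9):
        for j in range(9):
            x=.45+.05*i;y=.2-.05*j;m=(abs(P[:,0]-x)<.025)&(abs(P[:,1]-y)<.025)
            if m.any():hm[i,j]=max(hm[i,j],np.percentile(P[m,2],98))
print('cols y',[round(.2-.05*j,2) for j in range(9)])
for i in range(9):print(round(.45+.05*i,2),hm[i])
```

```text
cols y [0.2, 0.15, 0.1, 0.05, 0.0, -0.05, -0.1, -0.15, -0.2]
0.45 [0.06 0.01 0.01 0.05 0.05 0.01 0.01 0.01 0.01]
0.5 [0.09 0.01 0.01 0.05 0.05 0.01 0.01 0.01 0.01]
0.55 [0.36 0.36 0.36 0.01 0.01 0.01 0.03 0.04 0.05]
0.6 [0.36 0.36 0.36 0.01 0.06 0.07 0.32 0.34 0.34]
0.65 [0.36 0.36 0.36 0.19 0.04 0.29 0.33 0.34 0.34]
0.7 [0.36 0.36 0.36 0.02 0.02 0.01 0.04 0.3  0.3 ]
0.75 [0.36 0.36 0.36 0.03 0.02 0.05 0.19 0.3  0.3 ]
0.8 [0.36 0.36 0.36 0.01 0.06 0.01 0.04 0.3  0.3 ]
0.85 [0.36 0.36 0.36 0.2  0.01 0.01 0.04 0.05 0.05]
```

Run:
```python
from sim import *
import station
print([n for n in dir(station) if not n.startswith('_')], getattr(station,'finger_overhang',None))
q0=get_obs()['q'];c=np.array([.471,.0245])
for h in(182.5,2.5):
    f=np.array([np.cos(np.radians(h)),np.sin(np.radians(h)),0])
    g=lambda z:np.array([*c,z])-.046*f
    R38=tgt(-38,0,1);w=[]
    # pivot place: bench free area near (.33,-.12)?
    R=tgt(h,0,1)
    if h>90: Rm=Ro.from_euler('z',-70,degrees=True)*R38; w+=[('m',tcp([.45,-.15,.25],Rm),Rm)]
    w+=[('L',tcp(g(.2),R),R),('D',tcp(g(.048),R),R)]
    for l in(4,8): RR=tgt(h,l,1);w+=[(f'lean{l}',tcp(g(.048),RR),RR)]
    R=tgt(h,0,1);w+=[('mid',tcp([*c,.08],R),R),('midD',tcp([*c,.036],R),R)]
    print(h);run(w,q0,n=16)
```

```text
['PlanningError', 'calibration', 'finger_overhang', 'get_obs', 'hand_in', 'read_camera'] 0.025
182.5
m [ 1.    0.26 -0.92  1.97  0.24  1.02 -0.35] err 0.0 rot [ 2.68  4.42 69.74] shift [-30.39 205.27  -7.19]
L [ 0.41  0.36 -0.7   1.94  0.28  0.94 -1.96] err 0.0 rot [ 0.   0.  69.5] shift [188.56   9.14  50.  ]
D [ 0.28  0.58 -0.56  2.05  0.5   0.65 -2.15] err 0.0 rot [0. 0. 0.] shift [  0.   0. 152.]
lean4 [ 0.29  0.61 -0.58  2.    0.46  0.74 -2.11] err 0.0 rot [-0. -4. -0.] shift [0.42 0.   0.01]
lean8 [ 0.29  0.64 -0.59  1.95  0.43  0.83 -2.07] err 0.0 rot [-0. -4.  0.] shift [ 0.42 -0.    0.01]
mid [ 0.33  0.47 -0.61  2.14  0.44  0.66 -2.12] err 0.0 rot [0. 8. 0.] shift [-50.84   0.   -25.23]
midD [ 0.27  0.55 -0.55  2.16  0.53  0.57 -2.2 ] err 0.0 rot [0. 0. 0.] shift [ 0.  0. 44.]
2.5
L [ 0.86  0.34 -1.21  2.12  0.4   0.94  1.03] err 0.0 rot [ -2.02   4.53 -40.69] shift [ 99.66 325.61  31.32]
D [ 0.56  0.58 -0.91  2.24  0.77  0.67  0.7 ] err 0.0 rot [0. 0. 0.] shift [  0.   0. 152.]
lean4 [ 0.54  0.55 -0.88  2.29  0.85  0.59  0.62] err 0.0 rot [ 0. -4.  0.] shift [0.42 0.   0.01]
lean8 [ 0.5   0.51 -0.84  2.33  0.95  0.49  0.51] err 0.0 rot [-0. -4. -0.] shift [ 0.42 -0.    0.01]
mid [ 0.58  0.59 -0.96  2.12  0.7   0.78  0.79] err 0.0 rot [0. 8. 0.] shift [-50.84   0.   -25.23]
midD [ 0.52  0.66 -0.88  2.14  0.8   0.71  0.71] err 0.0 rot [0. 0. 0.] shift [ 0.  0. 44.]
```

Run:
```python
from sim import *
q0=get_obs()['q'];R=tgt(2.5,0,1)
plan([.41,-.08,.13],R)
run([('a',tcp([.41,-.08,.13],R),R),('b',tcp([.41,-.08,.023],R),R)],q0,n=16)
```

```text
t 10.6 shift(cur tool mm) [ 53.54 235.86 106.  ] shift(target tool) [-119.95  207.24  111.35] rotvec [ -2.     4.53 -40.71] world [ 0.11  0.21 -0.11]
a [ 0.96  0.43 -1.08  2.2   0.54  0.8   1.14] err 0.0 rot [ -2.02   4.53 -40.69] shift [ 54.19 236.16 105.91]
b [ 0.75  0.61 -0.84  2.27  0.84  0.61  0.88] err 0.0 rot [0. 0. 0.] shift [  0.   0. 107.]
```

>>> {"fn": "drive_tool", "kwargs": {
  "increments": [
    {"claw": 0.01, "dx": 0.009, "dy": 0.0393, "dz": 0, "wx": 0, "wy": 0, "wz": 0},
    {"claw": 0.01, "dx": 0.009, "dy": 0.0393, "dz": 0, "wx": 0, "wy": 0, "wz": 0},
    {"claw": 0.01, "dx": 0.009, "dy": 0.0393, "dz": 0, "wx": 0, "wy": 0, "wz": 0},
    {"claw": 0.01, "dx": 0.009, "dy": 0.0393, "dz": 0, "wx": 0, "wy": 0, "wz": 0},
    {"claw": 0.01, "dx": 0.009, "dy": 0.0393, "dz": 0, "wx": 0, "wy": 0, "wz": 0},
    {"claw": 0.01, "dx": 0.009, "dy": 0.0393, "dz": 0, "wx": 0, "wy": 0, "wz": 0},
    {"claw": 0.01, "dx": 0, "dy": 0, "dz": 0.02, "wx": -0.5, "wy": 1.1, "wz": -10.2},
    {"claw": 0.01, "dx": 0, "dy": 0, "dz": 0.02, "wx": -0.5, "wy": 1.1, "wz": -10.2},
    {"claw": 0.01, "dx": 0, "dy": 0, "dz": 0.02, "wx": -0.5, "wy": 1.1, "wz": -10.2},
    {"claw": 0.01, "dx": 0, "dy": 0, "dz": 0.02, "wx": -0.5, "wy": 1.1, "wz": -10.2},
    {"claw": 0.01, "dx": 0, "dy": 0, "dz": 0.028, "wx": 0, "wy": 0, "wz": 0},
    {"claw": 0.01, "dx": 0, "dy": 0, "dz": 0, "wx": 0, "wy": 0, "wz": 0}
  ]
}}

```text
t: 12.1
eef_pos: [0.4059, -0.0748, 0.1327]
tool_rot: [0.0, -0.024, 1.0, 0.002]
contact_force: [0.6, 0.8, -1.5]
gripper_width: 0.148
grasp_force: 88.6
```

Run:
```python
from sim import *
o=get_obs();q0=o['q'];R=tgt(2.5,0,1);print(o['t'],o['contact_force'],o['gripper_width'],q0)
plan([.41,-.08,.13],R)
p,r=pose();d,=[shot('wrist','w4')[1]];P=cloud('wrist',d,o)
# points above bench near hand (pin) in tool frame
Q=r.inv().apply((P.reshape(-1,3)-p))*1e3;u=np.tile(np.arange(640),400);v=np.repeat(np.arange(400),640)
K,Rc,t=RT('wrist',o);print('cam in tool',r.inv().apply(-Rc.T@t-p)*1e3)
m=(abs(Q[:,1])<6)&(abs(Q[:,2]-40)<75)&(P.reshape(-1,3)[:,2]>.02)&(abs(Q[:,0])<140)&(Q[:,2]>-20);q=Q[m];i=np.argsort(q[:,0])[::max(1,len(q)//14)];print(q[i])
```

```text
12.1 [ 0.64  0.77 -1.47] 0.14759810626178843 [ 1.02  0.49 -1.17  2.21  0.62  0.83  1.07]
t 12.1 shift(cur tool mm) [-3.86 -5.42 -3.33] shift(target tool) [-3.89 -5.41 -3.31] rotvec [0.18 0.01 0.28] world [ 0.   -0.01  0.  ]
cam in tool [  68.88    0.65 -116.87]
[[-74.83  -1.63  90.48]
 [-45.22   1.38  57.6 ]
 [-27.63  -4.07  43.18]
 [-15.31  -2.52  27.77]
 [ -7.45  -5.78 -11.45]
 [ -1.89  -5.84  -0.32]
 [  3.45   1.6    7.86]
 [  8.61   0.25   1.66]
 [ 12.6   -3.11  -0.73]
 [ 15.84   1.1   -0.8 ]
 [ 17.55  -2.24  -0.59]
 [ 19.19   0.68   0.85]
 [ 20.95   4.06   2.07]
 [ 22.7    5.39   4.59]
 [ 24.96   1.11   7.17]]
```

>>> {"fn": "drive_tool", "kwargs": {
  "increments": [
    {"claw": 0.01, "dx": 0, "dy": 0, "dz": 0.018, "wx": 0, "wy": 0, "wz": 0},
    {"claw": 0.01, "dx": 0, "dy": 0, "dz": 0.018, "wx": 0, "wy": 0, "wz": 0},
    {"claw": 0.01, "dx": 0, "dy": 0, "dz": 0.005, "wx": 0, "wy": 0, "wz": 0},
    {"claw": 0.01, "dx": 0, "dy": 0, "dz": 0.005, "wx": 0, "wy": 0, "wz": 0},
    {"claw": 0.01, "dx": 0, "dy": 0, "dz": 0.005, "wx": 0, "wy": 0, "wz": 0},
    {"claw": 0.01, "dx": 0, "dy": 0, "dz": 0.005, "wx": 0, "wy": 0, "wz": 0}
  ],
  "newtons": 30
}}

```text
t: 12.9
eef_pos: [0.4094, -0.0749, 0.0807]
tool_rot: [0.004, -0.024, 1.0, 0.0]
contact_force: [-5.4, 2.8, 14.5]
gripper_width: 0.145
grasp_force: 91.1
```

>>> {"fn": "drive_tool", "kwargs": {
  "increments": [
    {"claw": 0.0115, "dx": 0, "dy": 0, "dz": 0, "wx": 0, "wy": 0, "wz": 0}
  ],
  "newtons": 25
}}

```text
t: 13.02
eef_pos: [0.4096, -0.0751, 0.0803]
tool_rot: [0.004, -0.024, 1.0, 0.0]
contact_force: [1.5, -0.9, 0.4]
gripper_width: 0.148
grasp_force: 91.2
```

Run:
```python
from sim import *
o=get_obs();print(o['t'],o['contact_force'],o['gripper_width'],o['grasp_force'])
p,r=pose();d=shot('wrist','w5')[1];P=cloud('wrist',d,o)
Q=r.inv().apply((P.reshape(-1,3)-p))*1e3
m=(abs(Q[:,1])<3)&(P.reshape(-1,3)[:,2]>.015)&(Q[:,0]<-14)&(Q[:,0]>-140)&(Q[:,2]>10);q=Q[m];i=np.argsort(q[:,0])[::max(1,len(q)//10)];print(q[i])
```

```text
13.025 [ 1.46 -0.87  0.44] 0.147524695448249 91.17720007896423
[[-87.8   -2.14  65.95]
 [-76.06   0.75  58.99]
 [-65.74   0.08  52.17]
 [-56.84   0.73  46.63]
 [-48.48   0.12  41.32]
 [-41.39  -1.63  36.38]
 [-34.78   0.15  31.75]
 [-29.18  -1.5   29.21]
 [-23.52   0.17  25.35]
 [-18.69  -1.91  22.51]
 [-14.22  -1.33  19.06]]
```

>>> {"fn": "drive_tool", "kwargs": {
  "increments": [
    {"claw": 0.0115, "dx": 0, "dy": 0, "dz": 0.004, "wx": 0, "wy": 0, "wz": 0},
    {"claw": 0.0115, "dx": 0, "dy": 0, "dz": 0.004, "wx": 0, "wy": 0, "wz": 0},
    {"claw": 0.0115, "dx": 0, "dy": 0, "dz": 0.004, "wx": 0, "wy": 0, "wz": 0},
    {"claw": 0.0115, "dx": 0, "dy": 0, "dz": 0.004, "wx": 0, "wy": 0, "wz": 0},
    {"claw": 0.0115, "dx": 0, "dy": 0, "dz": 0.004, "wx": 0, "wy": 0, "wz": 0},
    {"claw": 0.0115, "dx": 0, "dy": 0, "dz": 0.004, "wx": 0, "wy": 0, "wz": 0},
    {"claw": 0.0115, "dx": 0, "dy": 0, "dz": 0.004, "wx": 0, "wy": 0, "wz": 0}
  ],
  "newtons": 25
}}

```text
t: 13.95
eef_pos: [0.4092, -0.0755, 0.0516]
tool_rot: [0.003, -0.023, 1.0, 0.0]
contact_force: [-0.0, 0.3, 3.4]
gripper_width: 0.142
grasp_force: 92.9
```

```bash
cat > slope.py <<'E'
from sim import *
o=get_obs();print(o['t'],o['contact_force'],o['gripper_width'],o['grasp_force'])
p,r=pose();print('g',p+r.apply([0,0,.006]));d=shot('wrist','w_%d'%(o['t']*1000))[1];P=cloud('wrist',d,o).reshape(-1,3)
Q=r.inv().apply(P-p)*1e3
b=np.polyfit
m=(abs(Q[:,1])<3)&(P[:,2]>.017)&(Q[:,0]<-14)&(Q[:,0]>-100)&(Q[:,2]>-5);q=Q[m]
L=b(q[:,0],q[:,2],1);m2=abs(q[:,2]-np.polyval(L,q[:,0]))<4;L=b(q[m2,0],q[m2,2],1);print('slope',np.degrees(np.arctan(L[0])),'z0',L[1],m2.sum(),q[:,0].min())
E
python3 slope.py
```

```text
13.95 [-0.02  0.33  3.36] 0.14180703730986743 92.93773770332336
g [ 0.41 -0.08  0.05]
slope -15.541075193936855 z0 8.69758433273756 565 -51.17543613581432
```

>>> {"fn": "drive_tool", "kwargs": {
  "increments": [
    {"claw": 0.0115, "dx": 0, "dy": 0, "dz": 0.004, "wx": 0, "wy": 0, "wz": 0},
    {"claw": 0.0115, "dx": 0, "dy": 0, "dz": 0.004, "wx": 0, "wy": 0, "wz": 0},
    {"claw": 0.0115, "dx": 0, "dy": 0, "dz": 0.004, "wx": 0, "wy": 0, "wz": 0},
    {"claw": 0.0115, "dx": 0, "dy": 0, "dz": 0.004, "wx": 0, "wy": 0, "wz": 0},
    {"claw": 0.0115, "dx": 0, "dy": 0, "dz": 0.003, "wx": 0, "wy": 0, "wz": 0},
    {"claw": 0.0115, "dx": 0, "dy": 0, "dz": 0, "wx": 0, "wy": 0, "wz": 0},
    {"claw": 0.0115, "dx": 0, "dy": 0, "dz": -0.04, "wx": 0, "wy": 0, "wz": 0},
    {"claw": 0.0115, "dx": 0, "dy": 0, "dz": -0.05, "wx": 0, "wy": 0, "wz": 0},
    {"claw": 0.0115, "dx": 0, "dy": 0, "dz": 0, "wx": 0, "wy": 0, "wz": 0}
  ],
  "newtons": 60
}}

```text
t: 15.12
eef_pos: [0.4099, -0.0756, 0.1246]
tool_rot: [0.005, -0.023, 1.0, -0.0]
contact_force: [0.1, -0.8, -1.6]
gripper_width: 0.147
grasp_force: 94.1
```

```bash
python3 slope.py; cat pics/../slope.py >/dev/null; ls -t pics | head -2
```

```text
15.125 [ 0.08 -0.8  -1.63] 0.14715896246219357 94.11949753761292
g [ 0.41 -0.08  0.12]
slope -8.676149787207574 z0 7.890895549173731 546 -44.54653702236893
w_15125.npy
w_15125.png
```

Run:
```python
from sim import *
q0=get_obs()['q'];R=tgt(2.5,9,1)
for z in(.13,.075):
    plan([.4265,.0226,z],R)
run([('a',tcp([.4265,.0226,.13],R),R),('b',tcp([.4265,.0226,.046],R),R)],q0,n=16)
```

```text
t 15.175 shift(cur tool mm) [-21.42  97.54 -12.78] shift(target tool) [-22.91  97.58  -9.44] rotvec [-0.01 -8.59  0.1 ] world [0.02 0.1  0.01]
t 15.175 shift(cur tool mm) [-21.02  97.55  42.22] shift(target tool) [-14.31  97.58  44.89] rotvec [-0.01 -8.59  0.1 ] world [ 0.02  0.1  -0.04]
a [ 0.79  0.4  -1.15  2.28  0.7   0.65  0.75] err 0.0 rot [-0.01 -8.59  0.13] shift [-20.73  98.13 -12.83]
b [ 0.55  0.53 -0.9   2.34  1.04  0.52  0.43] err 0.0 rot [0. 0. 0.] shift [13.14 -0.   82.97]
```

View pics/w_15125.png

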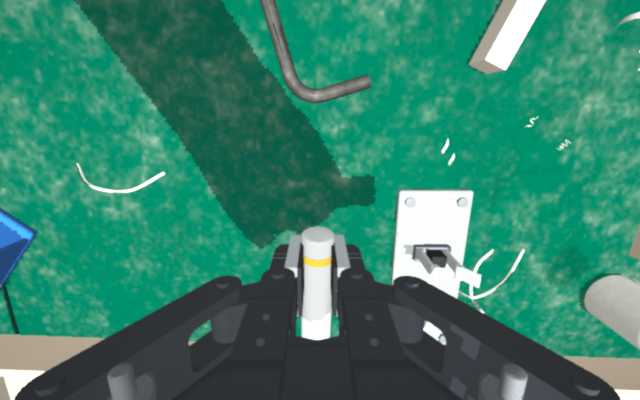

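The pin is held nearly level, its end at (318,235) with the band at row 262. The grey rack's near plate corners show at (399,190) and (473,191), and the near clip at (433,258).

Run:
```python
from sim import *
o=get_obs()
A=rayz('wrist',399,190,.008,o);B=rayz('wrist',473,191,.008,o);C=rayz('wrist',392.5,283,.008,o);print(A,B,C)
e=(A-B)[:2];print(np.linalg.norm(e),np.degrees(np.arctan2(e[1],e[0])), np.degrees(np.arctan2(*(C-A)[1::-1])))
f=np.array([e[1],-e[0]])/np.linalg.norm(e);f*=np.sign(f[0]);print(f,((A+B)/2)[:2]+.075*f)
d=np.load('pics/w_15125.npy');P=cloud('wrist',d,o)
m=(P[...,2]>.04)&(P[...,2]<.065)&(P[...,0]>.43)&(P[...,0]<.56)&(P[...,1]>-.01)&(P[...,1]<.06);print(m.sum(),P[m].min(0),P[m].max(0),np.median(P[m],0))
p,r=pose()
for u,v in((318,228),(318,235),(318,262)): print((u,v),r.inv().apply(P[v,u]-p)*1e3)
```

```text
[ 0.4  -0.01  0.01] [0.39 0.05 0.01] [ 0.48 -0.01  0.01]
0.05873643582005028 -88.14608300038654 3.089146358934998
[1.   0.03] [0.47 0.02]
575 [0.44 0.   0.04] [0.5  0.04 0.05] [0.45 0.03 0.05]
(318, 228) [15.82  1.16 18.64]
(318, 235) [15.1   1.14 11.73]
(318, 262) [3.81 1.14 7.16]
```

Run:
```python
from sim import *
np.set_printoptions(precision=4,suppress=True)
o=get_obs()
A=rayz('wrist',399,190,.008,o);B=rayz('wrist',473,191,.008,o);M=(A+B)/2;f=np.array([np.cos(np.radians(2.5)),np.sin(np.radians(2.5)),0]);print(A,B,M+.075*f)
d=np.load('pics/w_15125.npy');P=cloud('wrist',d,o)
m=(P[...,2]>.04)&(P[...,2]<.065)&(P[...,0]>.43)&(P[...,0]<.56)&(P[...,1]>-.01)&(P[...,1]<.06);print(P[m].min(0),P[m].max(0))
c=np.array([.471,.024,0]);R=tgt(2.5,8.7,1);G=c-.049*f
for z in(.13,.075):plan(G+[0,0,z],R)
```

```text
[ 0.3962 -0.0107  0.008 ] [0.3943 0.048  0.008 ] [0.4702 0.0219 0.008 ]
[0.4426 0.0035 0.04  ] [0.498  0.0407 0.0536]
t 15.175 shift(cur tool mm) [-16.9671  97.0037 -12.8135] shift(target tool) [-18.4629  97.0368 -10.2355] rotvec [-0.0066 -8.2873  0.1026] world [0.0125 0.0977 0.0129]
t 15.175 shift(cur tool mm) [-16.5709  97.0178  42.1851] shift(target tool) [-10.1436  97.0368  44.1317] rotvec [-0.0066 -8.2873  0.1026] world [ 0.0125  0.0977 -0.0421]
```

>>> {"fn": "drive_tool", "kwargs": {
  "increments": [
    {"claw": 0.0115, "dx": -0.0057, "dy": 0.0319, "dz": -0.0043, "wx": 0, "wy": 0, "wz": 0},
    {"claw": 0.0115, "dx": -0.0057, "dy": 0.0319, "dz": -0.0043, "wx": 0, "wy": 0, "wz": 0},
    {"claw": 0.0115, "dx": -0.0057, "dy": 0.0319, "dz": -0.0043, "wx": 0, "wy": 0, "wz": 0},
    {"claw": 0.0115, "dx": 0, "dy": 0, "dz": 0, "wx": 0, "wy": -4.2, "wz": 0},
    {"claw": 0.0115, "dx": 0, "dy": 0, "dz": 0, "wx": 0, "wy": -4.1, "wz": 0},
    {"claw": 0.0115, "dx": 0.0042, "dy": 0, "dz": 0.027, "wx": 0, "wy": 0, "wz": 0},
    {"claw": 0.0115, "dx": 0.0042, "dy": 0, "dz": 0.027, "wx": 0, "wy": 0, "wz": 0},
    {"claw": 0.0115, "dx": 0, "dy": 0, "dz": 0, "wx": 0, "wy": 0, "wz": 0}
  ]
}}

```text
t: 16.18
eef_pos: [0.4181, 0.0212, 0.0785]
tool_rot: [0.072, -0.024, 0.997, 0.002]
contact_force: [-0.4, -0.3, -0.7]
gripper_width: 0.148
grasp_force: 94.0
```

Run:
```python
from sim import *
np.set_printoptions(precision=4,suppress=True)
o=get_obs();print(o['t'],o['contact_force'],o['q'])
f=np.array([np.cos(np.radians(2.5)),np.sin(np.radians(2.5)),0]);c=np.array([.4705,.0227,0]);R=tgt(2.5,8.7,1)
plan(c-.049*f+[0,0,.050],R)
a,da=shot('side','s5');b,db=shot('wrist','w6')
P=cloud('side',da).reshape(-1,3)
m=(P[:,0]>.4)&(P[:,0]<.56)&(abs(P[:,1]-.023)<.02)&(P[:,2]>.058)&(P[:,2]<.1)
for x in np.arange(.42,.55,.015):
    k=m&(abs(P[:,0]-x)<.0075)
    if k.any():print(round(x,3),k.sum(),np.percentile(P[k],90,axis=0),np.median(P[k],0))
A=np.hstack([cv2.resize(a[190:310,210:370],(533,400),interpolation=2)])
cv2.imwrite('pics/c5.png',A[:,:,::-1])
```

```text
16.175 [-0.3845 -0.3258 -0.7237] [ 0.6305  0.4835 -0.9814  2.3336  0.8982  0.5567  0.5701]
t 16.175 shift(cur tool mm) [ 0.7143 -0.8762 22.6603] shift(target tool) [ 0.8831 -0.8323 22.6561] rotvec [ 0.1201 -0.4366  0.2609] world [ 0.0026 -0.0007 -0.0225]
0.435 23 [0.4409 0.028  0.0752] [0.4376 0.0245 0.0709]
0.45 31 [0.4555 0.0303 0.0746] [0.4503 0.024  0.0719]
0.465 30 [0.4718 0.0301 0.0732] [0.4667 0.0246 0.0701]
0.48 29 [0.4862 0.0288 0.0739] [0.4809 0.024  0.0696]
0.495 32 [0.5009 0.0307 0.0748] [0.4948 0.0268 0.0708]
0.51 27 [0.5153 0.0306 0.0735] [0.5098 0.0257 0.0709]
0.525 31 [0.5302 0.0312 0.0744] [0.5242 0.0262 0.0704]
0.54 5 [0.5336 0.0303 0.0727] [0.5333 0.0281 0.0714]
```

View pics/c5.png

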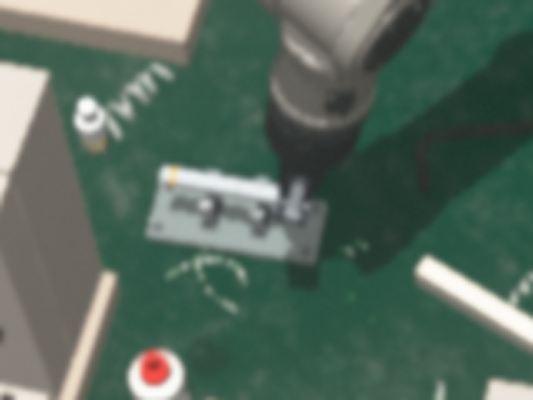

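The pin is level above both clips, spanning crop (165,175) to (285,190), with its far end at x≈0.535, so it is centred. Lowering onto the mouths.

>>> {"fn": "drive_tool", "kwargs": {
  "increments": [
    {"claw": 0.0115, "dx": 0.0012, "dy": 0, "dz": 0.0055, "wx": 0, "wy": 0, "wz": 0},
    {"claw": 0.0115, "dx": 0.0008, "dy": 0, "dz": 0.005, "wx": 0, "wy": 0, "wz": 0},
    {"claw": 0.0115, "dx": 0.0006, "dy": 0, "dz": 0.004, "wx": 0, "wy": 0, "wz": 0},
    {"claw": 0.0115, "dx": 0.0003, "dy": 0, "dz": 0.002, "wx": 0, "wy": 0, "wz": 0},
    {"claw": 0.0115, "dx": 0, "dy": 0, "dz": 0, "wx": 0, "wy": 0, "wz": 0}
  ]
}}

```text
t: 16.9
eef_pos: [0.4201, 0.0214, 0.0639]
tool_rot: [0.075, -0.024, 0.997, 0.002]
contact_force: [0.3, 0.0, -1.0]
gripper_width: 0.148
grasp_force: 93.8
```

>>> {"fn": "drive_tool", "kwargs": {
  "increments": [
    {"claw": 0.0115, "dx": 0.0003, "dy": 0, "dz": 0.002, "wx": 0, "wy": 0, "wz": 0},
    {"claw": 0.0115, "dx": 0.0003, "dy": 0, "dz": 0.002, "wx": 0, "wy": 0, "wz": 0},
    {"claw": 0.0115, "dx": 0.0003, "dy": 0, "dz": 0.002, "wx": 0, "wy": 0, "wz": 0},
    {"claw": 0.0115, "dx": 0, "dy": 0, "dz": 0, "wx": 0, "wy": 0, "wz": 0}
  ]
}}

```text
t: 17.4
eef_pos: [0.4214, 0.0217, 0.0586]
tool_rot: [0.076, -0.024, 0.997, 0.002]
contact_force: [-0.5, 0.3, 6.5]
gripper_width: 0.149
grasp_force: 94.6
```

>>> {"fn": "drive_tool", "kwargs": {
  "increments": [
    {"claw": 0.035, "dx": 0, "dy": 0, "dz": 0, "wx": 0, "wy": 0, "wz": 0},
    {"claw": 0.035, "dx": 0, "dy": 0, "dz": 0, "wx": 0, "wy": 0, "wz": 0},
    {"claw": 0.035, "dx": 0, "dy": 0, "dz": 0, "wx": 0, "wy": 0, "wz": 0},
    {"claw": 0.035, "dx": 0, "dy": 0, "dz": 0, "wx": 0, "wy": 0, "wz": 0},
    {"claw": 0.035, "dx": 0, "dy": 0, "dz": -0.03, "wx": 0, "wy": 0, "wz": 0},
    {"claw": 0.035, "dx": 0, "dy": 0, "dz": -0.03, "wx": 0, "wy": 0, "wz": 0},
    {"claw": 0.0, "dx": 0, "dy": 0, "dz": 0, "wx": 0, "wy": 8.7, "wz": 0},
    {"claw": 0.0, "dx": 0, "dy": 0, "dz": 0, "wx": 0, "wy": 0, "wz": 0}
  ]
}}

```text
t: 18.4
eef_pos: [0.4133, 0.0213, 0.1176]
tool_rot: [0.001, -0.022, 1.0, 0.002]
contact_force: [0.7, 0.0, -0.3]
gripper_width: 0.005
grasp_force: 0.0
```

```bash
cat > pin.py <<'E'
from sim import *
np.set_printoptions(precision=4,suppress=True)
o=get_obs();print(o['t'],o['contact_force'],o['gripper_width'],o['q'])
a,da=shot('side','s_%d'%(o['t']*1000));b,db=shot('top','t_%d'%(o['t']*1000))
for n,d in(('side',da),('top',db)):
    P=cloud(n,d).reshape(-1,3)
    m=(P[:,0]>.39)&(P[:,0]<.56)&(abs(P[:,1]-.023)<.02)&(P[:,2]>.03)&(P[:,2]<.075);print(n)
    for x in np.arange(.405,.55,.015):
        k=m&(abs(P[:,0]-x)<.0075)
        if k.any():print(round(x,3),k.sum(),np.percentile(P[k],90,axis=0),np.median(P[k],0))
E
python3 pin.py
```

```text
18.4 [ 0.7075  0.047  -0.3389] 0.005396164442583344 [ 0.7388  0.4953 -1.1154  2.2227  0.638   0.7919  0.8125]
side
0.405 6 [0.4106 0.0256 0.0591] [0.4101 0.0232 0.0539]
0.42 28 [0.4255 0.028  0.0613] [0.4189 0.0245 0.0552]
0.435 24 [0.4413 0.0286 0.0584] [0.4359 0.0247 0.0555]
0.45 54 [0.4555 0.0338 0.0581] [0.4502 0.0255 0.053 ]
0.465 30 [0.47   0.0293 0.0593] [0.4644 0.0255 0.0557]
0.48 31 [0.4858 0.0302 0.0586] [0.4802 0.0252 0.0544]
0.495 58 [0.4996 0.0357 0.0591] [0.4948 0.0257 0.0547]
0.51 30 [0.5172 0.0323 0.059 ] [0.5107 0.0264 0.055 ]
0.525 26 [0.5314 0.0319 0.0604] [0.5252 0.0291 0.0566]
0.54 14 [0.538  0.0307 0.0578] [0.5353 0.0271 0.0543]
top
```

Run:
```python
from sim import *
R=tgt(2.5,0,1);plan([.4718,.0237,.090],R,ahead=0)
q0=get_obs()['q'];run([('a',np.array([.4718,.0237,.09]),R),('b',np.array([.4718,.0237,.066]),R)],q0)
```

```text
t 18.5 shift(cur tool mm) [-61.03  -0.33  26.63] shift(target tool) [-61.04  -0.06  26.63] rotvec [0.12 0.   0.2 ] world [ 0.06  0.   -0.03]
a [ 0.63  0.61 -1.01  2.12  0.73  0.82  0.77] err 0.0 rot [0.12 0.   0.22] shift [-60.2    0.02  26.6 ]
b [ 0.59  0.65 -0.97  2.13  0.78  0.78  0.73] err 0.0 rot [0. 0. 0.] shift [ 0.  0. 24.]
```

>>> {"fn": "drive_tool", "kwargs": {
  "increments": [
    {"claw": 0.0, "dx": -0.02, "dy": 0, "dz": 0, "wx": 0, "wy": 0, "wz": 0},
    {"claw": 0.0, "dx": -0.02, "dy": 0, "dz": 0, "wx": 0, "wy": 0, "wz": 0},
    {"claw": 0.0, "dx": -0.021, "dy": 0, "dz": 0.006, "wx": 0, "wy": 0, "wz": 0.2},
    {"claw": 0.0, "dx": 0, "dy": 0, "dz": 0.012, "wx": 0, "wy": 0, "wz": 0},
    {"claw": 0.0, "dx": 0, "dy": 0, "dz": 0.008, "wx": 0, "wy": 0, "wz": 0},
    {"claw": 0.0, "dx": 0, "dy": 0, "dz": 0, "wx": 0, "wy": 0, "wz": 0}
  ],
  "newtons": 30
}}

```text
t: 19.25
eef_pos: [0.4703, 0.0237, 0.0902]
tool_rot: [-0.002, -0.022, 1.0, 0.0]
contact_force: [-0.8, -0.4, 0.4]
gripper_width: 0.003
grasp_force: 0.0
```

Run:
```python
from sim import *
np.set_printoptions(precision=4,suppress=True)
R=tgt(2.5,0,1);plan([.4718,.0237,.081],R,ahead=0);o=get_obs();print(o['eef_pos'],o['contact_force'])
b,d=shot('wrist','w7')
```

```text
t 19.25 shift(cur tool mm) [-1.5679 -0.0902  9.2223] shift(target tool) [-1.5348 -0.0808  9.228 ] rotvec [ 0.048  -0.2064  0.0611] world [ 0.0015 -0.     -0.0092]
[0.4703 0.0237 0.0902] [-0.7921 -0.4128  0.35  ]
```

View pics/w7.png

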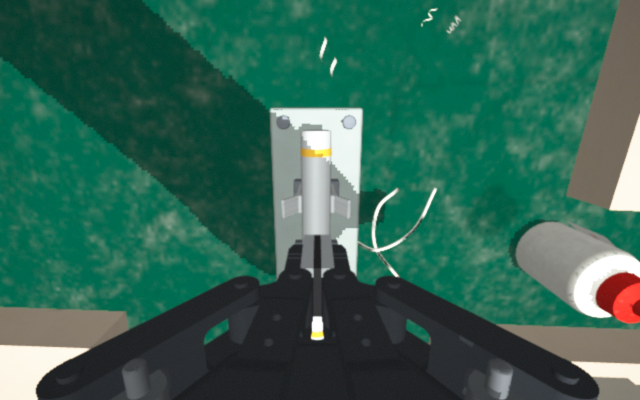

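The closed fingertips at (318,245) are centred over the pin and just beyond the near clip (rows 180–215). The pin's band is at row 152. Pressing down in small steps.

>>> {"fn": "drive_tool", "kwargs": {
  "increments": [
    {"claw": 0.0, "dx": -0.0008, "dy": 0, "dz": 0.003, "wx": 0, "wy": 0, "wz": 0},
    {"claw": 0.0, "dx": 0, "dy": 0, "dz": 0.003, "wx": 0, "wy": 0, "wz": 0},
    {"claw": 0.0, "dx": 0, "dy": 0, "dz": 0.0015, "wx": 0, "wy": 0, "wz": 0},
    {"claw": 0.0, "dx": 0, "dy": 0, "dz": 0.0015, "wx": 0, "wy": 0, "wz": 0},
    {"claw": 0.0, "dx": 0, "dy": 0, "dz": 0.001, "wx": 0, "wy": 0, "wz": 0},
    {"claw": 0.0, "dx": 0, "dy": 0, "dz": 0, "wx": 0, "wy": 0, "wz": 0}
  ]
}}

```text
t: 20.05
eef_pos: [0.4729, 0.0239, 0.0814]
tool_rot: [-0.001, -0.022, 1.0, 0.001]
contact_force: [-1.0, 0.4, 3.3]
gripper_width: 0.0
grasp_force: 1.8
```

>>> {"fn": "drive_tool", "kwargs": {
  "increments": [
    {"claw": 0.0, "dx": 0, "dy": 0, "dz": 0.001, "wx": 0, "wy": 0, "wz": 0},
    {"claw": 0.0, "dx": 0, "dy": 0, "dz": 0.001, "wx": 0, "wy": 0, "wz": 0},
    {"claw": 0.0, "dx": 0, "dy": 0, "dz": 0.001, "wx": 0, "wy": 0, "wz": 0},
    {"claw": 0.0, "dx": 0, "dy": 0, "dz": 0, "wx": 0, "wy": 0, "wz": 0}
  ]
}}

```text
t: 20.55
eef_pos: [0.474, 0.0243, 0.0791]
tool_rot: [0.0, -0.022, 1.0, 0.001]
contact_force: [-0.6, -0.8, 8.9]
gripper_width: -0.003
grasp_force: 4.3
```

>>> {"fn": "drive_tool", "kwargs": {
  "increments": [
    {"claw": 0.0, "dx": 0.0006, "dy": 0, "dz": 0.001, "wx": 0, "wy": 0, "wz": 0},
    {"claw": 0.0, "dx": 0.0006, "dy": 0, "dz": 0.001, "wx": 0, "wy": 0, "wz": 0},
    {"claw": 0.0, "dx": 0.0006, "dy": 0, "dz": 0.001, "wx": 0, "wy": 0, "wz": 0},
    {"claw": 0.0, "dx": 0.0006, "dy": 0, "dz": 0.001, "wx": 0, "wy": 0, "wz": 0},
    {"claw": 0.0, "dx": 0, "dy": 0, "dz": 0, "wx": 0, "wy": 0, "wz": 0}
  ]
}}

```text
t: 21.18
eef_pos: [0.4707, 0.0239, 0.0743]
tool_rot: [-0.001, -0.022, 1.0, 0.001]
contact_force: [-0.1, 0.6, -0.8]
gripper_width: -0.0
grasp_force: 0.0
```

>>> {"fn": "drive_tool", "kwargs": {
  "increments": [
    {"claw": 0.0, "dx": 0, "dy": 0, "dz": 0.0015, "wx": 0, "wy": 0, "wz": 0},
    {"claw": 0.0, "dx": 0, "dy": 0, "dz": 0.0015, "wx": 0, "wy": 0, "wz": 0},
    {"claw": 0.0, "dx": 0, "dy": 0, "dz": 0.0015, "wx": 0, "wy": 0, "wz": 0},
    {"claw": 0.0, "dx": 0, "dy": 0, "dz": 0.001, "wx": 0, "wy": 0, "wz": 0},
    {"claw": 0.0, "dx": 0, "dy": 0, "dz": 0, "wx": 0, "wy": 0, "wz": 0}
  ]
}}

```text
t: 21.8
eef_pos: [0.47, 0.0239, 0.0689]
tool_rot: [-0.001, -0.022, 1.0, 0.0]
contact_force: [-2.0, 0.4, 5.7]
gripper_width: -0.002
grasp_force: 3.3
```

>>> {"fn": "drive_tool", "kwargs": {
  "increments": [
    {"claw": 0.0, "dx": 0, "dy": 0, "dz": 0.001, "wx": 0, "wy": 0, "wz": 0},
    {"claw": 0.0, "dx": 0, "dy": 0, "dz": 0.001, "wx": 0, "wy": 0, "wz": 0},
    {"claw": 0.0, "dx": 0, "dy": 0, "dz": 0.001, "wx": 0, "wy": 0, "wz": 0},
    {"claw": 0.0, "dx": 0, "dy": 0, "dz": 0.001, "wx": 0, "wy": 0, "wz": 0},
    {"claw": 0.0, "dx": 0, "dy": 0, "dz": 0, "wx": 0, "wy": 0, "wz": 0}
  ]
}}

```text
t: 22.42
eef_pos: [0.4702, 0.025, 0.0679]
tool_rot: [-0.001, -0.022, 1.0, -0.001]
contact_force: [-15.6, -4.3, 53.1]
gripper_width: 0.002
grasp_force: 26.1
```

>>> {"fn": "drive_tool", "kwargs": {
  "increments": [
    {"claw": 0.0, "dx": 0, "dy": 0, "dz": -0.004, "wx": 0, "wy": 0, "wz": 0},
    {"claw": 0.0, "dx": 0, "dy": 0, "dz": -0.01, "wx": 0, "wy": 0, "wz": 0},
    {"claw": 0.0, "dx": 0, "dy": 0, "dz": -0.05, "wx": 0, "wy": 0, "wz": 0},
    {"claw": 0.0, "dx": 0, "dy": 0, "dz": -0.06, "wx": 0, "wy": 0, "wz": 0},
    {"claw": 0.0, "dx": 0.05, "dy": 0, "dz": -0.02, "wx": 0, "wy": 0, "wz": 0},
    {"claw": 0.0, "dx": 0, "dy": 0, "dz": 0, "wx": 0, "wy": 0, "wz": 0}
  ]
}}

```text
t: 23.18
eef_pos: [0.4185, 0.0204, 0.2094]
tool_rot: [-0.001, -0.021, 1.0, -0.001]
contact_force: [0.2, 0.6, -0.7]
gripper_width: 0.003
grasp_force: 0.0
```

```bash
python3 pin.py
python3 - <<'E'
import cv2,numpy as np,glob
from sim import *
o=get_obs();b,d=shot('wrist','w9');a=cv2.imread(sorted(glob.glob('pics/s_*.png'))[-1])
P=cloud('wrist',d,o).reshape(-1,3)
for x in np.arange(.41,.545,.015):
    k=(abs(P[:,0]-x)<.005)&(abs(P[:,1]-.0235)<.006)&(P[:,2]>.02)&(P[:,2]<.08)
    if k.any():print(round(x,3),k.sum(),(np.percentile(P[k],90,axis=0)*1e3).round(1))
A=np.hstack([cv2.resize(b[:,:,::-1],(400,250)),cv2.resize(a[70:320,210:410],(400,500))[:250],]) if 0 else np.hstack([cv2.resize(b[:,:,::-1],(480,300)),cv2.resize(a[210:310,220:325],(315,300),interpolation=2)])
cv2.imwrite('pics/c9.png',A)
E
```

```text
23.175 [ 0.1845  0.6017 -0.669 ] 0.0029940591175896163 [ 0.9195  0.3573 -1.2849  2.1253  0.425   0.9585  1.0109]
side
0.405 7 [0.4122 0.0288 0.0434] [0.4106 0.023  0.0406]
0.42 29 [0.4251 0.0267 0.0458] [0.4201 0.0225 0.0426]
0.435 30 [0.4411 0.0279 0.0484] [0.4338 0.0238 0.0432]
0.45 56 [0.4556 0.0335 0.0545] [0.4497 0.0195 0.0465]
0.465 29 [0.471  0.0292 0.0478] [0.4653 0.0245 0.043 ]
0.48 29 [0.4853 0.0304 0.0476] [0.4806 0.0264 0.0434]
0.495 58 [0.4998 0.0348 0.0547] [0.4936 0.0204 0.0455]
0.51 30 [0.5163 0.0325 0.0471] [0.5103 0.0268 0.0429]
0.525 28 [0.5308 0.0318 0.0461] [0.5249 0.0278 0.0431]
0.54 14 [0.5388 0.0326 0.0459] [0.5365 0.0282 0.0417]
top
0.41 86 [414.1  26.9  43.1]
0.425 117 [428.8  27.6  43.3]
0.44 121 [444.3  28.4  43.3]
0.455 112 [458.7  27.9  43.2]
0.47 36 [467.9  28.4  43.3]
```

View pics/c9.png

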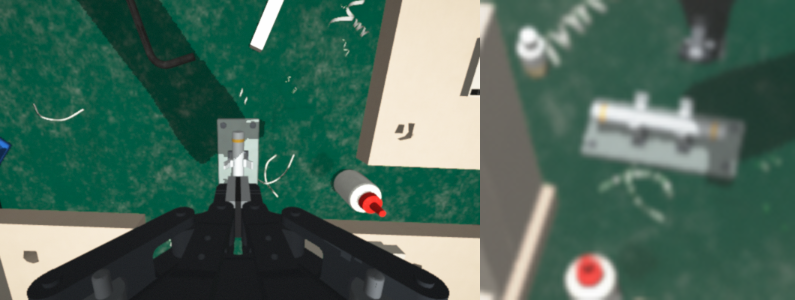

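The pin is level with its top at 43–44 mm along its whole length, so it is fully home in both clips and centred. The coupler at (530,45) and the pot at (590,275) still stand.

```bash
python3 -c "
from station import *
print(hand_in())"
```

```text
the job is handed in; nothing more can be done
None
```

The job is handed in at about 23 s: the pin came out through the flap, which sprang shut, and it now sits level and fully home in both clips of the grey rack, roughly centred, with the pot and coupler untouched. The last check-press peaked at about 55 N on the pin (measured at the wrist, limit 120 N), more than I intended.

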